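# Stack the pill dishes and cover the night glass

## Task

Tidy the shelf for the night, moving one thing at a time in this order: stand the large white dish in the middle of the round coaster, set the medium dish in its well and the small dish in the medium one's well; then stand the green tumbler upright in the middle of the square coaster and cover it with the porcelain lid, knob up. Let everything stand level and fully seated, and leave the nasal spray bottle and the tweezers where they are.

Things in the scene. Friction and masses are not known exactly. Their poses are not given: they have to be found in the camera images.
- dish_large_c (a point): Large white ceramic pill dish, a round straight-walled pot 68 mm across and 28 mm high, loose, upright. The point is its centre, 14 mm above its underside; z is up along its axis. Its top has a round well 60 mm across and 8 mm deep (wall 4 mm; the thick floor of the well is 20 mm above the underside). About 0.14 kg.
- dish_medium_c (a point): Medium white ceramic pill dish, a round straight-walled pot 50 mm across and 44 mm high, loose, upright. The point is its centre, 22 mm above its underside; z is up along its axis. Its top has a round well 42 mm across and 8 mm deep (wall 4 mm; the floor of the well is 36 mm above the underside). It fits the large dish's well with 5 mm to spare all round; hold it well up so that the fingertips stay above the rim of the well. About 0.12 kg.
- dish_small_c (a point): Small white ceramic pill dish, a round straight-walled pot 32 mm across and 44 mm high with a shallow well in its top, loose, upright. The point is its centre, 22 mm above its underside; z is up along its axis. It fits the medium dish's well with 5 mm to spare all round; hold it well up so that the fingertips stay above the rim of the well. About 0.06 kg.
- tumbler_c (a point): Green glass drinking tumbler, round and straight-walled, 62 mm across, 80 mm high, mouth 54 mm across (wall 4 mm), empty, loose, upright. The point is its centre, 40 mm above its underside; z is up along its axis. About 0.2 kg.
- lid_knob (a point): White porcelain lid, loose, lying right way up: a flat disc 70 mm across and 5 mm thick with an upright round knob 16 mm across and 24 mm high on its middle, and below the disc a round plug 44 mm across and 7 mm deep, on which it rests and which enters the tumbler's mouth with 5 mm to spare all round; seated, the disc lies on the tumbler's rim. The point is half-way up the knob, 24 mm above the plug's underside and 17 mm above the disc's underside; z is up. About 0.09 kg.
- coaster_round: Round dark wooden coaster, 100 mm across, 6 mm thick, fixed. Origin at the centre of its underside (its top is 6 mm higher), on the shelf top.
- coaster_square: Square dark wooden coaster, 96 by 96 mm, 6 mm thick, fixed, at any turn. Origin at the centre of its underside (its top is 6 mm higher), x and y along its sides.
- tweezers_c (a point): Steel tweezers lying flat, about 115 mm long, 18 mm wide and 8 mm high, loose; a bystander to leave alone. The point is near the middle, 4 mm up; x runs along its length to the tips.
- spray_c (a point): White plastic nasal spray bottle standing upright, 36 mm across and 94 mm high with a narrow nozzle, loose and light; a bystander to leave alone. The point is half-way up its axis.
Things that resemble listed ones, but are neither listed nor needed, are in the scene too. What is shaped like the part that bears lid_knob but black is not meant.

How it is judged:
By the outcome, as a careful person would: the job done as asked, in the order asked, and still so for the second after the job is handed in, with the robot touching nothing.
It also fails if it takes over 134 s, if anything falls off the work surface, if the arm or the gripper's body presses on something with over 40 N, if the wrist force passes 120 N, or if a joint passes its speed limit or range.

## Robot

A 7-joint arm with a two-finger parallel gripper is mounted at the origin on the work surface. World frame = base frame: x ahead of the robot, y to its left, z up, the work surface at z = 0. Lengths are in m, angles in rad, forces in N, time in s.
With the tool pointing down it reaches from about 0.425 to 0.925 m from the base axis. Payload 6.8 kg.
Tool frame: the origin (TCP) lies at the centre of the arm's flange, where the gripper is bolted on; the fingertips stand 173 mm ahead of it and the grasp point (between the pads) lies 155 mm ahead of it (finger_overhang is the distance from the TCP to the fingertips, in m); y points along the fingers, z is the direction in which the jaws open and shut, and the axes are right-handed (so a half turn about y gives the same grasp; the last joint's range is limited). The gripper opens to 85 mm and grips with 20 to 120 N. Pads are 22 mm wide; open, the fingers measure 114 mm over their backs; the gripper's body (76 mm by 85 mm) begins 54 mm behind the grasp point. The pads swing forward as they close: fully open they stand 13 mm farther back than shut.
Start: joints at [-1.297, 0.477, 0.022, 1.555, -0.011, 1.109, -0.083], TCP at [0.251, 0.626, 0.405] pointing down, gripper open.
Joint ranges: [-2.96, 2.96], [-0.34, 2.1], [-1.41, 1.46], [0.24, 2.44], [-1.37, 4.51], [0.17, 1.92], [-2.96, 2.96]. Speed limits (rad/s): [2.39, 2.39, 3.14, 3.14, 3.14, 3.14, 3.14].

## Interface

Orientations are given as a rotation vector (axis times angle).
In Python, from bench import get_obs, grab_frame, hand_in, finger_overhang gives the robot as it stands. The module is installed in compiled form; this text tells all that it offers.
- The arm moves only by the shell command python3 -m jog 'ROWS' [FORCE]. ROWS is JSON, a list of rows, each a list of 3 entries, a list of its own where there are three numbers: the shift along the tool's x, y, z in cm, then the turn about the tool's y in rad, then the gripper command: -1 is fully open, 1 is shut, values between are in proportion. In form: [[[x, y, z], twist, gripper], ...]. A call has 1 to 10 rows; each row is the pose to reach, as a shift and turn from the pose commanded when the call began, along the tool's axes at that moment; what a row does not reach only later rows make up. A row lasts 1/8 s, in which the tool goes at most 62.5 mm and 10.7 degrees, less where a joint would pass 70% of its speed; a pose out of reach is approached as far as the arm can. A call with a gripper value outside its range is refused whole. The fingers move at their own pace and stop on an object; FORCE is the grip in N (left out, the last holds). Time passes only in rows, so rows that repeat a pose let the fingers close. It gives the time, the measured TCP pose, the force and the opening at its end, in the units of the state.
- get_obs(): the state, without advancing time (a new reading comes with each control period).
- grab_frame(name): name is "scene" or "top" or "wrist"; returns a dict with "image" (480x640x3 uint8, blue, green, red), "fx", "fy", "cx", "cy" (pixels), "origin" and "rotation" of the camera in the world. Camera axes: x right, y up, looking along -z (the intrinsics and any distortion apply to the point x, -y, -z); pixel columns grow to the right and rows downward; lengths in m; the calibration is good to about 2 mm. A picture is of the moment at which its call begins. There is no depth.
- hand_in(): hands the job in, once; it reports no verdict.
The state is a dict: "clock": time; "joints": joint angles; "qvel": joint speeds; "tau": joint torques, N m; "tcp_pos": TCP position; "orientation": TCP orientation; "contact_force": force on the tool from outside, world axes, zero at the start; "moment": the same for the moment, N m; "grip_width": finger opening in m.
Only numpy, scipy, OpenCV 4.12 (cv2) and the standard library are available. Lean on these libraries where they do the work, as an engineer would, in place of code of your own. Each camera call takes 0.05 s, during which the arm holds its last target.

## Working session

There is one attempt and no reset: what is moved stays moved. The work goes in short steps, Python scripts to look and compute and a shell command to move; the robot and the scene stay as the last step left them, time stands still between calls to the robot, and variables do not carry over. Pictures are saved under pics/ and viewed, and the job is handed in when it is done.

```bash
mkdir -p pics; ls; python3 - <<'E'
from bench import *
import cv2, numpy as np
print(get_obs()); print(finger_overhang)
for n in ("scene","top","wrist"):
    f=grab_frame(n); cv2.imwrite(f"pics/{n}0.png",f["image"]); np.savez(f"pics/{n}0.npz",**f)
    print(n,{k:v for k,v in f.items() if k!="image"})
E
```

```text
pics
{'clock': 0.0, 'joints': array([-1.29710028,  0.47780658,  0.02230558,  1.55645608, -0.01150118,
        1.10932292, -0.08312197]), 'qvel': array([ 0.00158362,  0.00022599,  0.00114502, -0.00142871, -0.00014151,
        0.001253  , -0.00075491]), 'tau': array([-2.60594325e-04, -5.96446037e+01,  1.60759952e+00, -2.81199521e+01,
        1.23494709e-02,  9.28577268e-03, -2.28773007e-05]), 'tcp_pos': array([0.25136686, 0.6261467 , 0.40371847]), 'orientation': array([-1.55182172,  0.29976921, -0.29940167]), 'contact_force': array([ 1.54630837, -1.40017214, -0.31984934]), 'moment': array([-0.02138338, -0.01299834, -0.0948912 ]), 'grip_width': 0.0853768850248023}
0.1734
scene {'fx': 587.6708273337771, 'fy': 587.6708273337771, 'cx': 312.17887008160005, 'cy': 233.4417199670211, 'origin': array([ 1.29597126, -0.22441726,  0.73921177]), 'rotation': array([0.78257237, 0.54404349, 1.11327654])}
top {'fx': 459.17969609601215, 'fy': 459.17969609601215, 'cx': 316.60371687021706, 'cy': 247.8676916877672, 'origin': array([0.3463028 , 0.07490979, 1.0495428 ]), 'rotation': array([ 0.09013347, -0.10535405, -1.5754321 ])}
wrist {'fx': 355.6536504151699, 'fy': 355.6536504151699, 'cx': 324.89159561662325, 'cy': 242.06103997046833, 'origin': array([0.17925326, 0.65604389, 0.37394555]), 'rotation': array([-0.27614676, -0.18620502,  1.17886943])}
```

View pics/scene0.png

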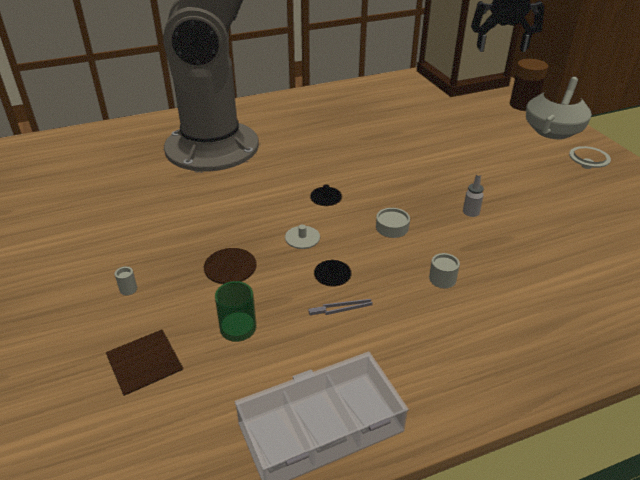

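View pics/top0.png

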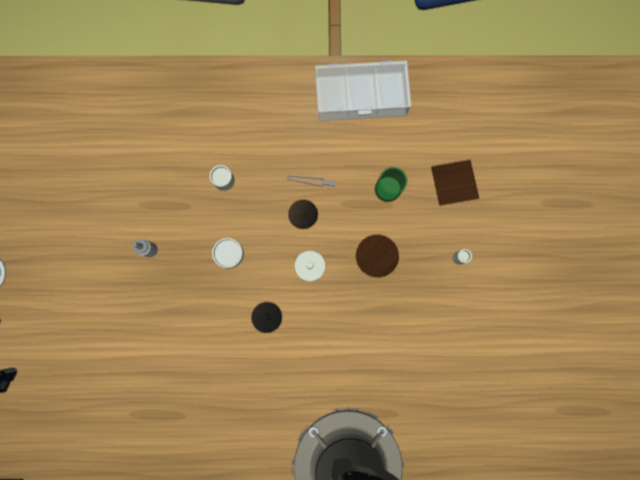

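View pics/wrist0.png

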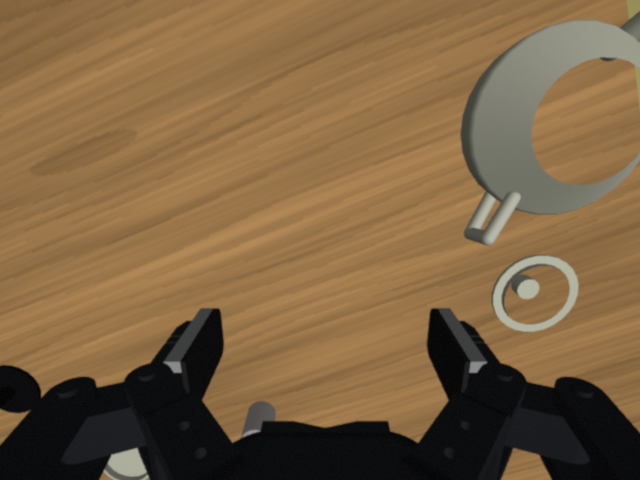

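Scene view: coaster round (230,266), square (145,361), tumbler (236,311), white lid (302,237), dishes: large (393,222), medium (445,270), small (126,280), spray (473,195), tweezers (340,307). Black decoys are at (326,195) and (332,272), and there is a teapot ring at (590,157). Next I measure these in the top view.

```bash
cat > h.py <<'E'
from bench import *
import cv2, numpy as np
from scipy.spatial.transform import Rotation as R
def load(n): return dict(np.load(n))
def ray(f,u,v):
    d=np.array([(u-f["cx"])/f["fx"],-(v-f["cy"])/f["fy"],-1.0])
    return np.array(f["origin"],float),R.from_rotvec(f["rotation"]).apply(d)
def onz(f,u,v,z):
    o,d=ray(f,u,v); return o+d*(z-o[2])/d[2]
def proj(f,p):
    q=R.from_rotvec(f["rotation"]).inv().apply(np.array(p)-f["origin"])
    return np.array([f["cx"]+f["fx"]*q[0]/-q[2], f["cy"]-f["fy"]*q[1]/-q[2]])
def tri(o1,d1,o2,d2):
    A=np.stack([d1,-d2],1); s=np.linalg.lstsq(A,o2-o1,rcond=None)[0]
    a=o1+d1*s[0]; b=o2+d2*s[1]; return (a+b)/2,np.linalg.norm(a-b)
def snap(n,tag):
    f=grab_frame(n); cv2.imwrite(f"pics/{tag}.png",f["image"]); np.savez(f"pics/{tag}.npz",**f); return f
def crop(f,u0,v0,u1,v1,k,name):
    c=f["image"][v0:v1,u0:u1]; cv2.imwrite(f"pics/{name}.png",cv2.resize(c,None,fx=k,fy=k,interpolation=cv2.INTER_CUBIC))
def blobs(f,mask,amin=60):
    out=[]
    for c in cv2.findContours(mask.astype(np.uint8),cv2.RETR_EXTERNAL,cv2.CHAIN_APPROX_NONE)[0]:
        if cv2.contourArea(c)>amin: out.append(c)
    return out
E
python3 - <<'E'
from h import *
for n in("top","scene"):
    f=load(f"pics/{n}0.npz"); im=f["image"]; hsv=cv2.cvtColor(im,cv2.COLOR_BGR2HSV)
    H,S,V=[hsv[...,i].astype(int) for i in range(3)]
    for name,m in (("white",(S<50)&(V>90)),("dark",(V<75)),("green",(H>50)&(H<90)&(S>100))):
        for c in blobs(f,m):
            x,y,w,h=cv2.boundingRect(c)
            if len(c)<5: continue
            e=cv2.fitEllipse(c); print(n,name,(x,y,w,h),np.round(e[0],1),np.round(e[1],1),np.round(onz(f,*e[0],0.02),3)[:2])
f=load("pics/top0.npz"); crop(f,120,140,500,345,2,"top0c")
E
```

```text
top white (292, 411, 111, 69) [348.2 458.9] [89.1 98.4] [0.02 0.  ]
top white (0, 260, 6, 26) [  2.  272.2] [ 5.2 25.5] [0.425 0.767]
top white (295, 251, 30, 30) [309.5 265.5] [29.6 29.7] [0.435 0.081]
top white (453, 249, 19, 15) [462.4 256.2] [13.3 18.7] [ 0.454 -0.265]
top white (133, 239, 18, 17) [141.9 247. ] [14.9 17.9] [0.479 0.458]
top white (212, 238, 31, 30) [227.1 252.7] [29.3 30.3] [0.465 0.266]
top white (210, 165, 23, 24) [220.9 176.5] [20.9 24.1] [0.642 0.283]
top white (315, 60, 96, 60) [362.   89.7] [ 62.1 110.8] [ 0.851 -0.046]
top dark (315, 432, 84, 48) [352.7 459.7] [50.2 83.1] [ 0.018 -0.009]
top dark (0, 368, 17, 25) [  6.2 377.8] [13.8 26.3] [0.195 0.74 ]
top dark (252, 303, 30, 29) [266.3 317. ] [28.5 29.2] [0.321 0.177]
top dark (357, 236, 41, 41) [377.  255.7] [39.7 40.6] [ 0.456 -0.072]
top dark (289, 200, 29, 28) [302.9 213.9] [26.7 27.6] [0.553 0.095]
top dark (382, 169, 23, 20) [394.3 177.5] [16.4 22. ] [ 0.637 -0.116]
top dark (432, 161, 46, 43) [454.6 182.2] [42.9 45.2] [ 0.626 -0.255]
top dark (415, 0, 59, 10) [440.2   3.3] [ 8.4 55.3] [ 1.071 -0.24
[... 1782 characters left out ...]
 (580, 454, 60, 26) [622.3 470.1] [20.3 69.1] [1.059 0.295]
scene dark (106, 330, 77, 66) [143.2 361.8] [52.4 75.3] [ 0.651 -0.26 ]
scene dark (430, 264, 11, 23) [434.4 275. ] [ 9.6 19.6] [0.642 0.26 ]
scene dark (314, 260, 37, 26) [332.1 272.6] [25.5 36.4] [0.569 0.091]
scene dark (204, 248, 52, 94) [232.8 290.2] [ 45.8 104.8] [ 0.547 -0.089]
scene dark (463, 195, 12, 21) [468.1 206.4] [ 9.6 19.1] [0.483 0.433]
scene dark (310, 185, 32, 21) [325.6 195.6] [19.3 30.5] [0.338 0.172]
scene dark (165, 145, 93, 27) [211.  139.5] [58.6 99.9] [0.009 0.   ]
scene dark (0, 0, 640, 159) [318.2  73.1] [146.4 619. ] [-0.267  0.394]
scene green (215, 281, 40, 60) [235.3 309.7] [37.5 62.1] [ 0.595 -0.098]
```

View pics/top0c.png

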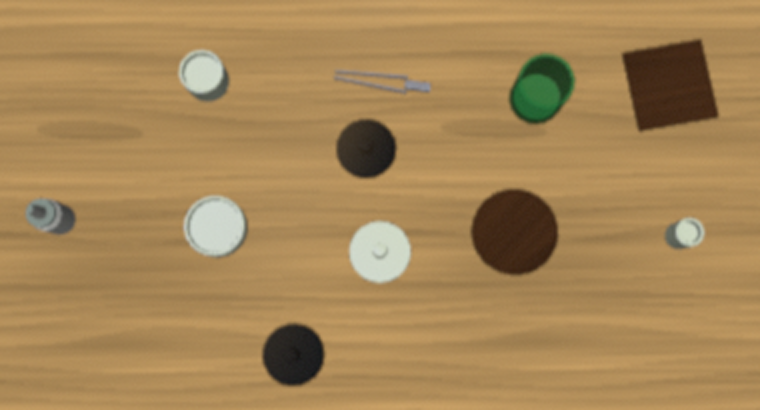

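```bash
python3 - <<'E'
from h import *
t=load("pics/top0.npz"); s=load("pics/scene0.npz")
o=get_obs(); M=R.from_rotvec(o["orientation"]).as_matrix(); print("tool axes cols\n",M.round(4))
it={"large":((227.1,252.7),(392.8,217.9),.028),"medium":((220.9,176.5),(445.3,262.0),.044),"small":((462.4,256.2),(124,272.4),.044),"lid":((309.5,265.5),(302.2,236.4),.012),
"sq":((454.6,182.2),(143.2,361.8),.006),"round":((377,255.7),None,.006)}
for k,(a,b,z) in it.items():
    print(k,onz(t,*a,z).round(4), end=" ")
    if b: print(onz(s,*b,z).round(4), tri(*ray(t,*a),*ray(s,*b)))
# wrist cam in tool frame
w=load("pics/wrist0.npz"); print("cam in tool",M.T@(w["origin"]-o["tcp_pos"]), (M.T@R.from_rotvec(w["rotation"]).as_matrix()).round(4))
crop(t,360,150,490,290,4,"topc1")
crop(s,95,245,265,395,4,"scc1")
E
```

```text
tool axes cols
 [[ 9.280e-01 -4.000e-04  3.726e-01]
 [-3.726e-01 -1.400e-03  9.280e-01]
 [ 1.000e-04 -1.000e+00 -1.400e-03]]
large [0.4643 0.2647 0.028 ] [0.4708 0.2634 0.028 ] (array([0.46511023, 0.26611616, 0.02319019]), np.float64(0.0011685078468207932))
medium [0.6349 0.2785 0.044 ] [0.6412 0.2793 0.044 ] (array([0.63685244, 0.28082609, 0.03953987]), np.float64(0.003082260278093858))
small [ 0.4514 -0.2572  0.044 ] [ 0.4581 -0.2608  0.044 ] (array([ 0.45180856, -0.26014435,  0.03829036]), np.float64(0.0021057823247432237))
lid [0.4358 0.0808 0.012 ] [0.4408 0.0799 0.012 ] (array([0.43623017, 0.08112286, 0.00822859]), np.float64(0.0007100796278336035))
sq [ 0.6295 -0.2596  0.006 ] [ 0.6381 -0.261   0.006 ] (array([ 0.63147477, -0.26163723, -0.00129355]), np.float64(0.0005795005293288553))
round [ 0.4578 -0.0738  0.006 ] cam in tool [-0.07808534  0.02998017  0.000838  ] [[-1.000e-04 -9.512e-01 -3.087e-01]
 [-1.000e-03  3.087e-01 -9.512e-01]
 [ 1.000e+00  3.000e-04 -1.000e-03]]
```

View pics/scc1.png

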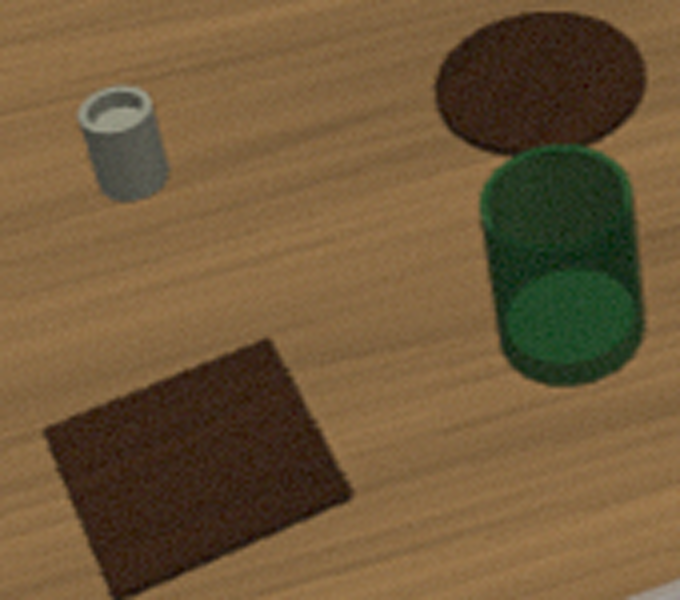

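```bash
python3 -m jog '[[[30,3,-26.8],-0.382,-1],[[30,3,-26.8],-0.382,-1],[[30,3,-26.8],-0.382,-1],[[30,3,-26.8],-0.382,-1],[[30,3,-26.8],-0.382,-1],[[30,3,-26.8],-0.382,-1],[[30,3,-26.8],-0.382,-1],[[30,3,-26.8],-0.382,-1],[[30,3,-26.8],-0.382,-1],[[30,3,-26.8],-0.382,-1]]' 30
python3 - <<'E'
from h import *
f=snap("wrist","w1")
o=get_obs(); M=R.from_rotvec(o["orientation"]).as_matrix(); print(M.round(4))
E
```

```text
clock: 1.4
tcp_pos: [0.4293, 0.2674, 0.3747]
orientation: [-1.57, -0.002, 0.002]
contact_force: [-0.3, 1.4, -0.7]
grip_width: 0.0852
[[ 1.0e+00 -1.0e-04 -2.7e-03]
 [ 2.7e-03  4.0e-04  1.0e+00]
 [-1.0e-04 -1.0e+00  4.0e-04]]
```

View pics/w1.png

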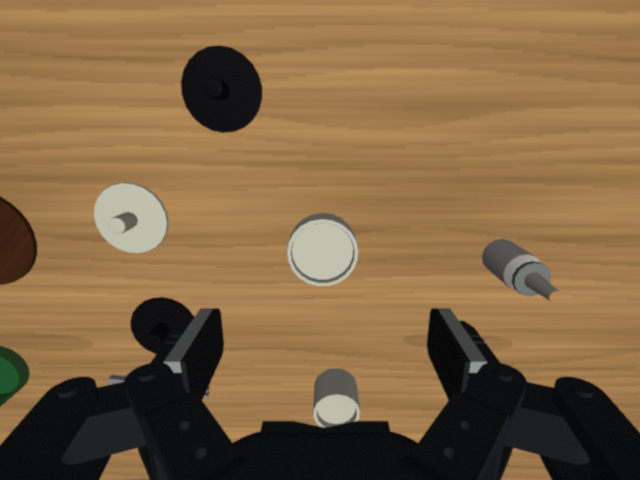

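The wrist view shows the large dish at (323,250), lid at (131,218), medium at (336,410) and spray at (520,270). The black lids at (221,89) and (162,325) are decoys.

```bash
python3 - <<'E'
from h import *
f=load("pics/w1.npz"); im=f["image"]; hsv=cv2.cvtColor(im,cv2.COLOR_BGR2HSV)
H,S,V=[hsv[...,i].astype(int) for i in range(3)]
print(im[250,323],im[216,323],im[286,323],im[395,336],hsv[218,140])
m=(S<70)&(V>150)
for c in blobs(f,m,150):
    x,y,w,h=cv2.boundingRect(c); e=cv2.fitEllipse(c)
    print((x,y,w,h),np.round(e[0],1),np.round(e[1],1),[ (z,onz(f,*e[0],z).round(4)[:2].tolist()) for z in (.012,.028,.044)])
crop(f,270,190,380,310,5,"w1c")
E
```

```text
[175 195 193] [79 89 87] [112 148 174] [163 182 180] [ 32  26 193]
(313, 395, 47, 32) [335.7 409.9] [29.7 45.7] [(0.012, [0.6647, 0.2817]), (0.028, [0.6497, 0.281]), (0.044, [0.6346, 0.2803])]
(287, 219, 72, 67) [322.2 252.4] [65.8 70.5] [(0.012, [0.4705, 0.2658]), (0.028, [0.4648, 0.2659]), (0.044, [0.459, 0.266])]
(94, 183, 73, 70) [129.7 217.8] [64.2 76.5] [(0.012, [0.4356, 0.0806]), (0.028, [0.4315, 0.0896]), (0.044, [0.4275, 0.0986])]
```

View pics/w1c.png

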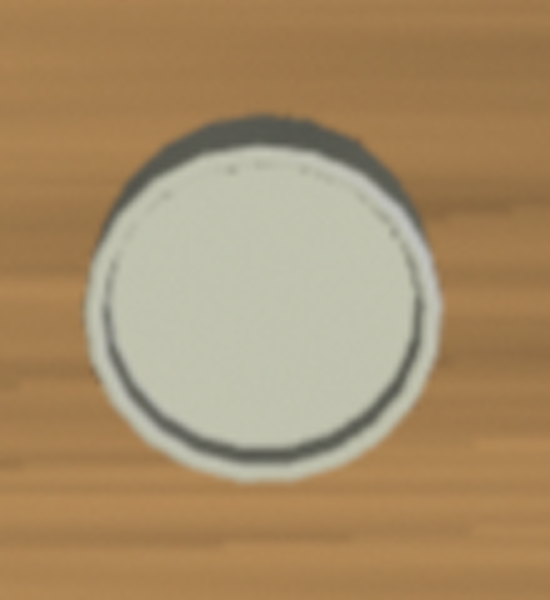

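```bash
python3 -m jog '[[[3.5,0,-0.2],0,-1],[[3.5,5,-0.2],0,-1],[[3.5,10,-0.2],0,-1],[[3.5,15,-0.2],0,-1],[[3.5,17,-0.2],0,-1],[[3.5,18,-0.2],0,-1],[[3.5,19,-0.2],0,-1],[[3.5,20,-0.2],0,-1],[[3.5,20,-0.2],0,-1],[[3.5,20,-0.2],0,-1]]' 30
python3 - <<'E'
from h import *
f=snap("wrist","w2")
E
```

```text
clock: 2.7
tcp_pos: [0.4653, 0.264, 0.1752]
orientation: [-1.57, -0.001, -0.0]
contact_force: [-0.1, -0.1, -0.5]
grip_width: 0.0852
```

View pics/w2.png

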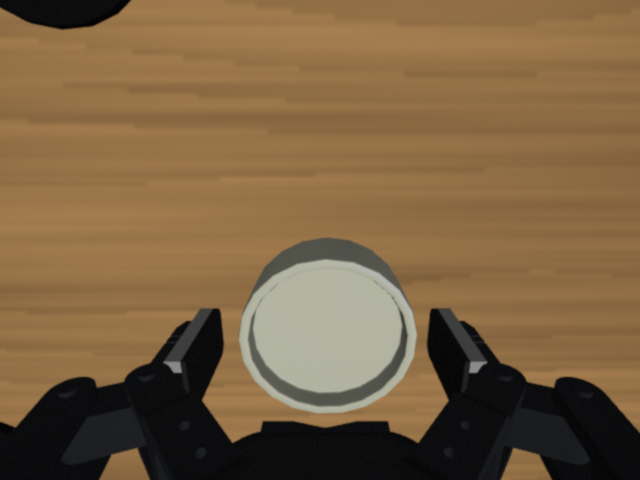

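The dish rim is at (328,337), centred between the pads at columns 222 and 428. Closing now.

```bash
python3 -m jog '[[[0,0,0],0,1],[[0,0,0],0,1],[[0,0,0],0,1],[[0,0,0],0,1],[[0,0,0],0,1],[[0,0,0],0,1],[[0,0,0],0,1],[[0,0,0],0,1]]' 30
python3 -m jog '[[[0,-1,0],0,1],[[0,-3,0],0,1],[[0,-6,0],0,1],[[0,-10,0],0,1],[[0,-10,0],0,1],[[0,-10,0],0,1]]'
python3 - <<'E'
from h import *
f=snap("wrist","w3"); o=get_obs(); print(o["tcp_pos"],o["grip_width"],o["contact_force"])
E
```

```text
clock: 3.75
tcp_pos: [0.4653, 0.2641, 0.1757]
orientation: [-1.57, -0.0, -0.001]
contact_force: [-1.7, -1.4, 8.6]
grip_width: 0.0674
clock: 4.5
tcp_pos: [0.4647, 0.2637, 0.2745]
orientation: [-1.571, 0.0, 0.0]
contact_force: [0.1, -0.4, -2.0]
grip_width: 0.0672
[0.46452972 0.26362426 0.27397313] 0.06720830257113049 [ 0.27096816 -0.61904788 -2.64624515]
```

View pics/w3.png

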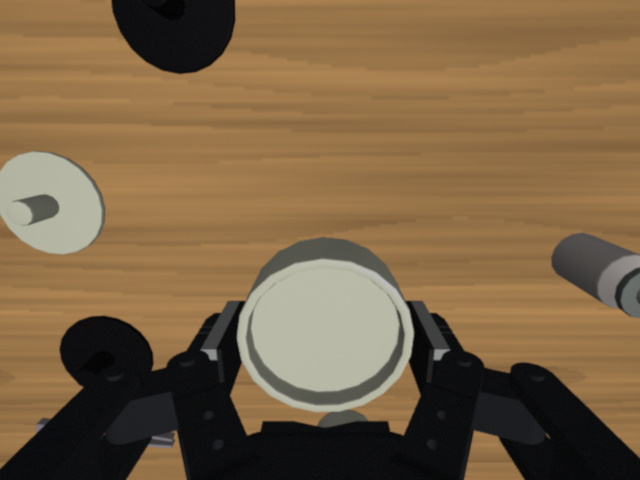

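```bash
python3 -m jog '[[[1,0,-6],0,1],[[2,0,-12],0,1],[[4,0,-18],0,1],[[5,0,-24],0,1],[[7,0,-30],0,1],[[7.5,0,-33.8],0,1],[[7.5,0,-33.8],0,1],[[7.5,0,-33.8],0,1],[[7.5,0,-33.8],0,1]]'
python3 - <<'E'
from h import *
f=snap("wrist","w4"); o=get_obs(); p=o["tcp_pos"]; print(p)
im=f["image"]; hsv=cv2.cvtColor(im,cv2.COLOR_BGR2HSV); H,S,V=[hsv[...,i].astype(int) for i in range(3)]
for c in blobs(f,(S<70)&(V>150),800):
    e=cv2.fitEllipse(cv2.convexHull(c)); q=onz(f,*e[0],p[2]-.147); print("white",cv2.boundingRect(c),np.round(e[0],1),np.round(e[1],1),(q-p).round(4))
for c in blobs(f,(V<85)&(S>90),800):
    e=cv2.fitEllipse(c); q=onz(f,*e[0],.006); print("brown",cv2.boundingRect(c),np.round(e[0],1),np.round(e[1],1),q.round(4))
E
```

```text
clock: 5.68
tcp_pos: [0.5399, -0.0723, 0.2741]
orientation: [-1.57, -0.001, 0.003]
contact_force: [-0.1, 0.1, -2.3]
grip_width: 0.0669
[ 0.53995105 -0.07239774  0.27431863]
white (237, 259, 177, 153) [325. 335.] [153.3 176. ] [-0.0031  0.0008 -0.147 ]
white (522, 17, 118, 127) [580.3  79.6] [107.5 134.8] [-0.0917  0.0776 -0.147 ]
brown (230, 363, 90, 73) [267.5 405.3] [57.4 91.5] [ 0.6812 -0.1184  0.006 ]
brown (0, 288, 162, 182) [ 58.  363.6] [126.9 209.5] [ 0.6407 -0.2822  0.006 ]
brown (244, 35, 156, 164) [321.5 116.5] [154.3 163.3] [ 0.4558 -0.0738  0.006 ]
```

View pics/w4.png

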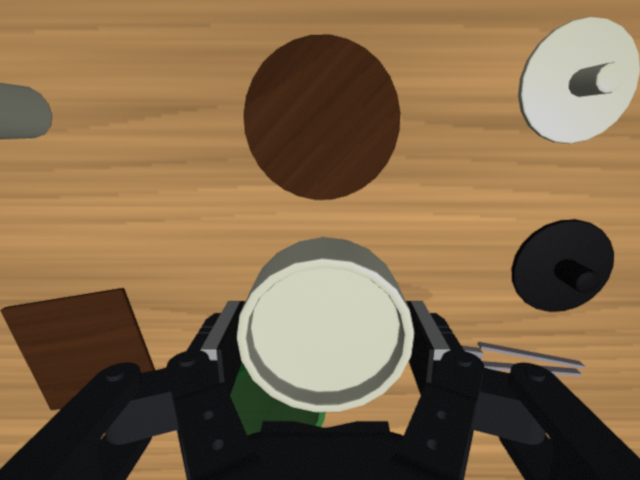

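```bash
cat >> h.py <<'E'
def circ(f,c,z):
    "contour -> metric points on plane z -> ellipse centre, axes (mm)"
    h=cv2.convexHull(c)[:,0,:].astype(float)
    P=np.array([onz(f,u,v,z)[:2] for u,v in h])
    m=P.mean(0); e=cv2.fitEllipse(((P-m)*1000).astype(np.float32))
    return m+np.array(e[0])/1000,np.round(e[1],1)
E
python3 - <<'E'
from h import *
def masks(f):
    hsv=cv2.cvtColor(f["image"],cv2.COLOR_BGR2HSV); H,S,V=[hsv[...,i].astype(int) for i in range(3)]
    return (S<70)&(V>150),(V<85)&(S>90)
f=load("pics/w4.npz");p=np.array([0.53995,-0.0724,0.2742]); W,B=masks(f)
c,a=circ(f,blobs(f,W,8000)[0] if 0 else max(blobs(f,W,800),key=cv2.contourArea),p[2]-.147); print("held",c-p[:2],a)
for b in blobs(f,B,800):
    print("brown",cv2.boundingRect(b),*circ(f,b,.006))
t=load("pics/top0.npz"); W,B=masks(t)
for b in blobs(t,B,500): print("top",cv2.boundingRect(b),*circ(t,b,.006))
f=load("pics/w1.npz"); W,B=masks(f)
for b in blobs(f,W,800): print("w1",cv2.boundingRect(b),*circ(f,b,.028),*circ(f,b,.012),*circ(f,b,.044))
E
```

```text
held [-0.0004736   0.00085376] [66.8 67. ]
brown (230, 363, 90, 73) [ 0.68545335 -0.11195407] [ 67.6 106.3]
brown (0, 288, 162, 182) [ 0.73672631 -0.4941937 ] [146.6 711.6]
brown (244, 35, 156, 164) [ 0.45909753 -0.07379732] [98.4 98.4]
top (356, 235, 42, 42) [ 0.45814863 -0.07364169] [95.2 95.7]
top (432, 161, 46, 44) [ 0.62663455 -0.25973165] [115.2 121.8]
w1 (313, 395, 47, 32) [0.65360047 0.28126196] [49.4 51.9] [0.66885309 0.28194794] [51.9 54.5] [0.63834784 0.28057598] [46.9 49.3]
w1 (287, 219, 72, 67) [0.46574102 0.26592609] [66.9 67.6] [0.47150748 0.26583766] [70.3 71. ] [0.45997456 0.26601451] [63.5 64.1]
w1 (94, 183, 73, 70) [0.43259167 0.08964909] [65.8 66. ] [0.43668422 0.08065937] [69.1 69.3] [0.42849913 0.09863882] [62.5 62.6]
```

```bash
python3 -m jog '[[[-5,0,-0.2],0,1],[[-8.1,0,-0.2],0,1],[[-8.1,4,-0.2],0,1],[[-8.1,7,-0.2],0,1],[[-8.1,8.5,-0.2],0,1],[[-8.1,8.9,-0.2],0,1],[[-8.1,8.9,-0.2],0,1],[[-8.1,8.9,-0.2],0,1],[[-8.1,8.9,-0.2],0,1]]'
python3 - <<'E'
from h import *
o=get_obs(); print(o["tcp_pos"],o["contact_force"])
f=snap("wrist","w5"); t=snap("top","t5")
def W(f,B):
    hsv=cv2.cvtColor(f["image"],cv2.COLOR_BGR2HSV); H,S,V=[hsv[...,i].astype(int) for i in range(3)]
    return (S<70)&(V>150)
p=o["tcp_pos"]
c,a=circ(f,max(blobs(f,W(f,0),800),key=cv2.contourArea),p[2]-.147); print("held",c,a)
E
```

```text
clock: 6.85
tcp_pos: [0.4594, -0.0761, 0.1863]
orientation: [-1.571, -0.001, -0.001]
contact_force: [-0.3, 0.6, -0.8]
grip_width: 0.0672
[ 0.45939598 -0.0760894   0.18631977] [-0.33591059  0.63801717 -0.80393626]
held [ 0.45952212 -0.07547077] [66.8 67.2]
```

View pics/w5.png

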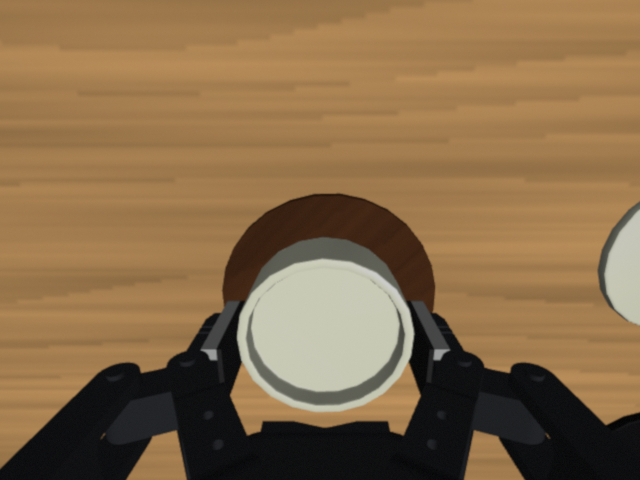

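```bash
python3 -m jog '[[[0,0,0.2],0,1],[[0,0,0.2],0,1],[[0,0.2,0.2],0,1],[[0,0.2,0.2],0,1],[[0,0.2,0.2],0,1]]'
python3 -m jog '[[[0,0.15,0],0,1],[[0,0.15,0],0,1],[[0,0.15,0],0,1]]'
```

```text
clock: 7.58
tcp_pos: [0.4591, -0.0741, 0.1836]
orientation: [-1.571, 0.0, 0.0]
contact_force: [-0.1, -0.4, -1.5]
grip_width: 0.0669
clock: 7.95
tcp_pos: [0.4591, -0.0741, 0.1822]
orientation: [-1.571, -0.0, 0.0]
contact_force: [0.8, -0.8, -1.7]
grip_width: 0.067
```

```bash
python3 -m jog '[[[0,0.1,0],0,1],[[0,0.1,0],0,1],[[0,0.1,0],0,1]]'
python3 -m jog '[[[0,0.1,0],0,1],[[0,0.1,0],0,1],[[0,0.1,0],0,1]]'
```

```text
clock: 8.32
tcp_pos: [0.4591, -0.0741, 0.1817]
orientation: [-1.571, -0.0, -0.0]
contact_force: [-2.0, -0.7, 7.8]
grip_width: 0.0669
clock: 8.7
tcp_pos: [0.4592, -0.0741, 0.1816]
orientation: [-1.57, -0.0, -0.0]
contact_force: [-5.2, 0.8, 21.1]
grip_width: 0.067
```

```bash
python3 -m jog '[[[0,-0.15,0],0,1],[[0,-0.15,0],0,1],[[0,-0.15,0],0,-1],[[0,-0.15,0],0,-1],[[0,-0.15,0],0,-1],[[0,-0.15,0],0,-1],[[0,-0.15,0],0,-1]]'
python3 -m jog '[[[0,-3,0],0,-1],[[0,-8,0],0,-1],[[0,-13,0],0,-1],[[4,-17,0],0,-1],[[9,-17,0],0,-1],[[9,-17,0],0,-1],[[9,-17,0],0,-1],[[9,-17,0],0,-1]]'
cat >> h.py <<'E'
def WB(f):
    hsv=cv2.cvtColor(f["image"],cv2.COLOR_BGR2HSV); H,S,V=[hsv[...,i].astype(int) for i in range(3)]
    return (S<70)&(V>150),(V<85)&(S>90),(H>50)&(H<90)&(S>100)
E
python3 - <<'E'
from h import *
f=snap("wrist","w6"); o=get_obs(); print(o["tcp_pos"],o["grip_width"])
W,B,G=WB(f)
for c in blobs(f,W,600): print("W",cv2.boundingRect(c),*[circ(f,c,z) for z in (.034,.012)])
for c in blobs(f,B,600): print("B",cv2.boundingRect(c),*circ(f,c,.006))
E
```

```text
clock: 9.57
tcp_pos: [0.4591, -0.074, 0.1817]
orientation: [-1.571, -0.0, 0.0]
contact_force: [-0.1, 0.3, -0.2]
grip_width: 0.0855
clock: 10.58
tcp_pos: [0.5479, -0.0743, 0.3512]
orientation: [-1.571, 0.002, 0.001]
contact_force: [-0.3, 0.6, -0.9]
grip_width: 0.0853
[ 0.54807142 -0.07426851  0.35136583] 0.08533459414387987
W (44, 80, 44, 46) (array([ 0.45274691, -0.26896597]), array([32. , 32.4])) (array([ 0.45142056, -0.28390577]), array([34.5, 34.9]))
W (281, 64, 89, 94) (array([ 0.45938968, -0.07325514]), array([66.9, 67.1])) (array([ 0.45857169, -0.07321735]), array([72. , 72.2]))
W (475, 34, 88, 95) (array([0.43880318, 0.07028442]), array([63.9, 64.6])) (array([0.43640973, 0.08130716]), array([68.8, 69.5]))
B (254, 255, 74, 101) [ 0.64119475 -0.10611182] [ 76.1 114.8]
B (72, 246, 121, 101) [ 0.62798562 -0.26096823] [113.5 133.5]
B (266, 48, 118, 126) [ 0.45915769 -0.07372343] [98.1 98.1]
```

View pics/w6.png

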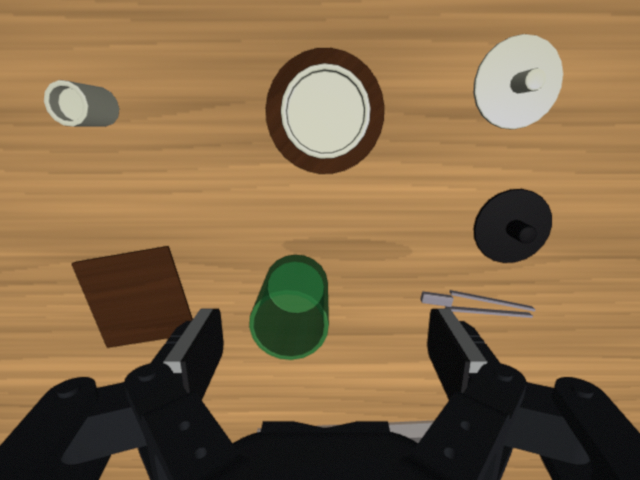

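The wrist view shows the large dish concentric in the round coaster at (325,110), off by about 0.5 mm. Next, the medium dish.

```bash
python3 -m jog '[[[2,0,6],0,-1],[[4,0,12],0,-1],[[7,0,18],0,-1],[[9,0,24],0,-1],[[11,0,30],0,-1],[[13,0,35.4],0,-1],[[13,0,35.4],0,-1],[[13,0,35.4],0,-1],[[13,0,35.4],0,-1],[[13,0,35.4],0,-1]]'
python3 - <<'E'
from h import *
f=snap("wrist","w7"); o=get_obs(); print(o["tcp_pos"],o["grip_width"])
W,B,G=WB(f)
for c in blobs(f,W,600): print("W",cv2.boundingRect(c),*[circ(f,c,z) for z in (.044,)])
E
```

```text
clock: 11.88
tcp_pos: [0.6792, 0.2781, 0.3521]
orientation: [-1.571, 0.001, -0.002]
contact_force: [0.9, 1.1, -0.0]
grip_width: 0.0851
[0.67915049 0.27850348 0.35210894] 0.08516076102735319
W (0, 346, 84, 66) (array([ 0.82503279, -0.00353103]), array([ 67.1, 125.6]))
W (296, 144, 64, 64) (array([0.63839369, 0.28080715]), array([48.9, 49.4]))
```

View pics/w7.png

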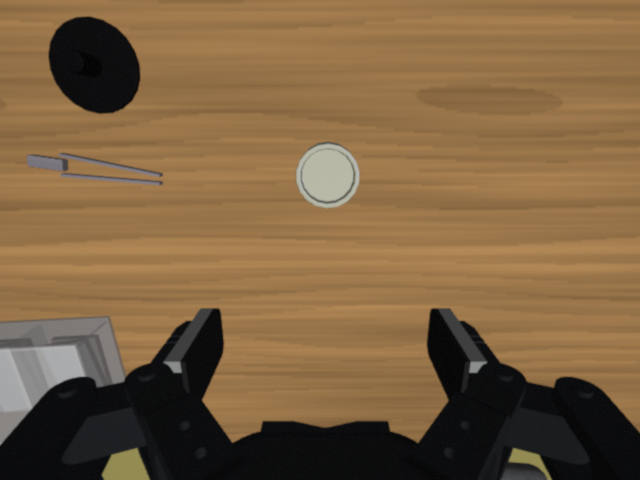

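```bash
python3 -m jog '[[[-4.1,0,0.2],0,-1],[[-4.1,5,0.2],0,-1],[[-4.1,10,0.2],0,-1],[[-4.1,13,0.2],0,-1],[[-4.1,15,0.2],0,-1],[[-4.1,16,0.2],0,-1],[[-4.1,16.6,0.2],0,-1],[[-4.1,16.6,0.2],0,-1],[[-4.1,16.6,0.2],0,-1]]'
python3 -m jog '[[[0,0,0],0,1],[[0,0,0],0,1],[[0,0,0],0,1],[[0,0,0],0,1],[[0,0,0],0,1],[[0,0,0],0,1],[[0,0,0],0,1],[[0,0,0],0,1],[[0,0,0],0,1]]' 30
python3 -m jog '[[[0,-1,0],0,1],[[0,-5,0],0,1],[[0,-10,0],0,1],[[0,-16,0],0,1],[[0,-16,0],0,1],[[0,-16,0],0,1]]'
python3 - <<'E'
from h import *
f=snap("wrist","w8"); o=get_obs(); p=o["tcp_pos"]
W,B,G=WB(f)
for c in blobs(f,W,600): q=circ(f,c,p[2]-.186+.044); print("W",cv2.boundingRect(c),q[0]-p[:2],q[1])
E
```

```text
clock: 13.05
tcp_pos: [0.6384, 0.2821, 0.1867]
orientation: [-1.57, -0.001, -0.001]
contact_force: [-0.8, -1.0, 0.2]
grip_width: 0.0854
clock: 14.18
tcp_pos: [0.6383, 0.2819, 0.1862]
orientation: [-1.571, -0.0, -0.0]
contact_force: [-0.3, -0.0, 5.4]
grip_width: 0.0478
clock: 14.92
tcp_pos: [0.6376, 0.2819, 0.3454]
orientation: [-1.571, 0.0, 0.001]
contact_force: [0.2, -1.1, -1.3]
grip_width: 0.0482
W (0, 390, 82, 61) [ 0.032219   -0.11672119] [27.7 46.4]
W (259, 289, 132, 116) [0.00108918 0.00067037] [49.3 49.9]
```

View pics/w8.png

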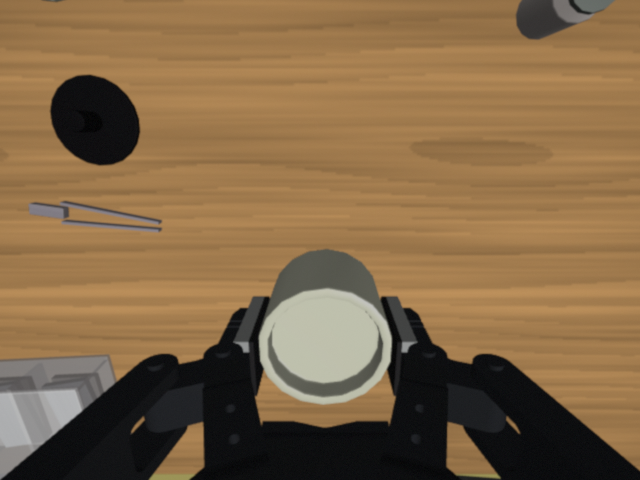

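Medium dish is held, with its rim at (325,345). I carry it above the large dish.

```bash
python3 -m jog '[[[-3,0,-6],0,1],[[-6,0,-12],0,1],[[-9,0,-18],0,1],[[-12,0,-24],0,1],[[-15,0,-30],0,1],[[-18,0,-35.6],0,1],[[-18,0,-35.6],0,1],[[-18,0,-35.6],0,1],[[-18,0,-35.6],0,1]]'
python3 -m jog '[[[0,5,0],0,1],[[0,9,0],0,1],[[0,11,0],0,1],[[0,11,0],0,1],[[0,11,0],0,1],[[0,11,0],0,1]]'
python3 - <<'E'
from h import *
f=snap("wrist","w9"); o=get_obs(); p=o["tcp_pos"]; print(p)
W,B,G=WB(f)
for c in blobs(f,W,600): q=circ(f,c,p[2]-.1862+.044); print("W",cv2.boundingRect(c),q[0],q[0]-p[:2],q[1])
E
```

```text
clock: 16.1
tcp_pos: [0.4583, -0.0731, 0.345]
orientation: [-1.57, -0.0, 0.002]
contact_force: [-0.2, -1.2, -1.3]
grip_width: 0.0483
clock: 16.85
tcp_pos: [0.4587, -0.0738, 0.2367]
orientation: [-1.571, -0.002, -0.001]
contact_force: [-1.2, -0.2, -0.4]
grip_width: 0.0482
[ 0.45862186 -0.07388938  0.23660139]
W (259, 288, 133, 117) [ 0.45938922 -0.07315552] [0.00076735 0.00073387] [49.1 49.8]
W (261, 220, 128, 77) [ 0.43099484 -0.07333315] [-0.02762702  0.00055623] [41.4 43.3]
W (535, 167, 105, 118) [0.41302544 0.01584943] [-0.04559643  0.08973881] [39.7 40. ]
```

View pics/w9.png

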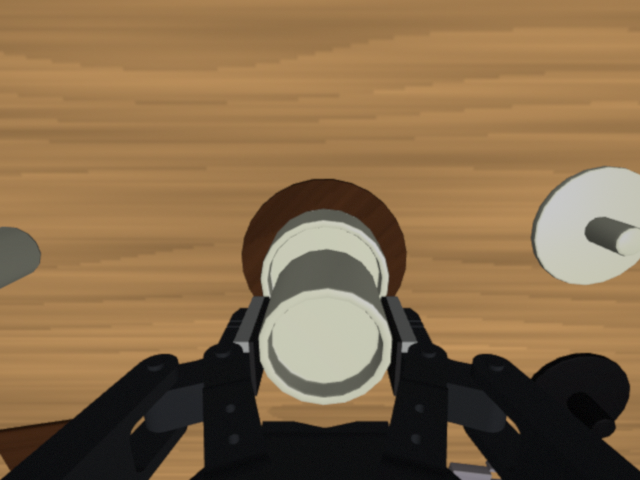

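```bash
python3 -m jog '[[[0,1,0],0,1],[[0,1.6,0],0,1],[[0,2,0],0,1],[[0,2.3,0],0,1],[[0,2.3,0],0,1],[[0,2.3,0],0,1]]'
python3 -m jog '[[[0,0.1,0],0,1],[[0,0.1,0],0,1],[[0,0.1,0],0,1]]'
python3 -m jog '[[[0,0.1,0],0,1],[[0,0.1,0],0,1],[[0,0.1,0],0,1]]'
```

```text
clock: 17.65
tcp_pos: [0.4582, -0.0741, 0.2128]
orientation: [-1.571, -0.0, -0.0]
contact_force: [-0.3, -0.4, -1.4]
grip_width: 0.0483
clock: 18.02
tcp_pos: [0.4582, -0.0741, 0.2121]
orientation: [-1.571, -0.0, -0.0]
contact_force: [-1.8, 0.5, 5.2]
grip_width: 0.0484
clock: 18.4
tcp_pos: [0.4582, -0.0742, 0.212]
orientation: [-1.57, -0.0, -0.001]
contact_force: [-5.1, 1.2, 19.7]
grip_width: 0.0481
```

```bash
python3 -m jog '[[[0,-0.15,0],0,1],[[0,-0.15,0],0,1],[[0,-0.15,0],0,-1],[[0,-0.15,0],0,-1],[[0,-0.15,0],0,-1],[[0,-0.15,0],0,-1],[[0,-0.15,0],0,-1]]'
python3 -m jog '[[[0,-3,0],0,-1],[[0,-8,0],0,-1],[[0,-13,0],0,-1],[[4,-14,0],0,-1],[[8,-14,-5],0,-1],[[8,-14,-10],0,-1],[[8,-14,-10],0,-1],[[8,-14,-10],0,-1],[[8,-14,-10],0,-1]]'
python3 - <<'E'
from h import *
f=snap("wrist","w10"); o=get_obs(); print(o["tcp_pos"],o["grip_width"])
W,B,G=WB(f)
for c in blobs(f,W,600): print("W",cv2.boundingRect(c),*[circ(f,c,z) for z in (.034,.044,.070,)])
for c in blobs(f,B,600): print("B",cv2.boundingRect(c),*circ(f,c,.006))
E
```

```text
clock: 19.27
tcp_pos: [0.4581, -0.074, 0.2122]
orientation: [-1.571, -0.0, 0.0]
contact_force: [-0.4, 0.6, 0.5]
grip_width: 0.0856
clock: 20.4
tcp_pos: [0.5381, -0.1726, 0.3521]
orientation: [-1.57, -0.002, 0.002]
contact_force: [-0.2, -0.7, -0.6]
grip_width: 0.0853
[ 0.5381814  -0.17260653  0.35213678] 0.08529053125247163
W (181, 94, 43, 45) (array([ 0.45315776, -0.26539288]), array([32.1, 32.2])) (array([ 0.45340607, -0.26216111]), array([30.9, 31.1])) (array([ 0.45405166, -0.2537585 ]), array([28. , 28.2]))
W (410, 79, 100, 91) (array([ 0.45899865, -0.06932334]), array([66.3, 76.5])) (array([ 0.4590443 , -0.07289441]), array([64. , 73.8])) (array([ 0.45916299, -0.08217919]), array([58. , 66.9]))
W (594, 50, 46, 92) (array([0.43803568, 0.0642991 ]), array([64.6, 65.4])) (array([0.43880866, 0.05609186]), array([62.3, 63.2])) (array([0.44081841, 0.03475303]), array([56.5, 57.3]))
B (365, 264, 85, 141) [ 0.66423291 -0.07658724] [ 77.7 181.9]
B (177, 255, 115, 98) [ 0.62579718 -0.2554153 ] [112.4 127.1]
B (382, 61, 109, 123) [ 0.45915225 -0.07421766] [98.1 98.8]
```

View pics/w10.png

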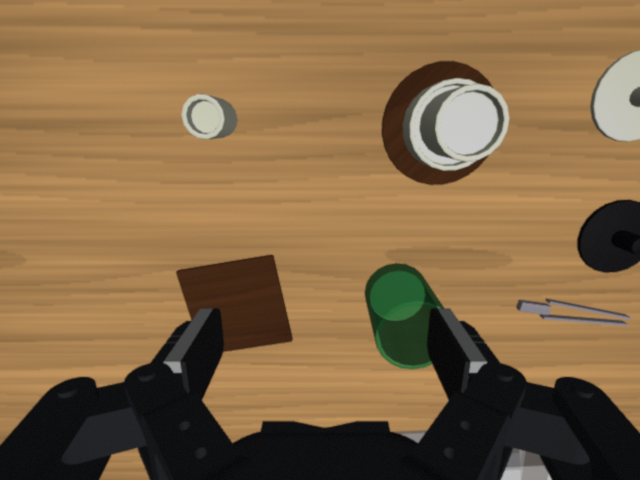

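```bash
python3 -m jog '[[[-4,0,-4],0,-1],[[-8.5,0,-9],0,-1],[[-8.5,5,-9],0,-1],[[-8.5,10,-9],0,-1],[[-8.5,13,-9],0,-1],[[-8.5,15,-9],0,-1],[[-8.5,16,-9],0,-1],[[-8.5,16.4,-9],0,-1],[[-8.5,16.4,-9],0,-1],[[-8.5,16.4,-9],0,-1]]'
python3 - <<'E'
from h import *
f=snap("wrist","w11"); o=get_obs(); p=o["tcp_pos"]
W,B,G=WB(f)
for c in blobs(f,W,600): q=circ(f,c,.044); print("W",cv2.boundingRect(c),q[0],q[0]-p[:2],q[1])
E
```

```text
clock: 21.7
tcp_pos: [0.4535, -0.2642, 0.1889]
orientation: [-1.571, -0.001, -0.001]
contact_force: [-0.0, 0.3, 0.0]
grip_width: 0.0853
W (288, 308, 84, 72) [ 0.45381642 -0.26204185] [0.00039262 0.0021117 ] [31.  31.1]
```

View pics/w11.png

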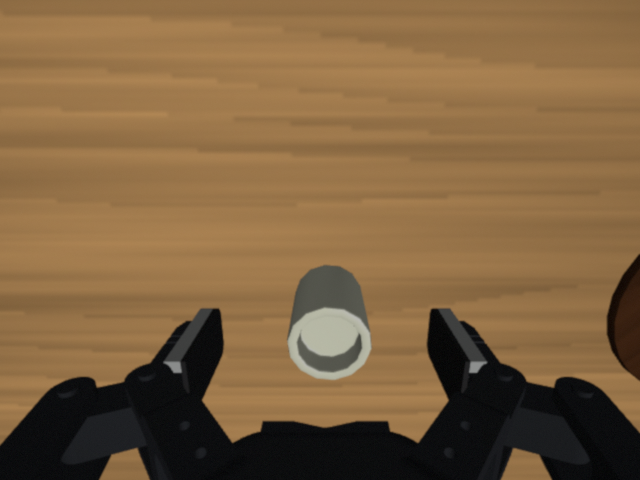

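```bash
python3 -m jog '[[[0,0,0.15],0,-1],[[0,0,0.15],0,1],[[0,0,0.15],0,1],[[0,0,0.15],0,1],[[0,0,0.15],0,1],[[0,0,0.15],0,1],[[0,0,0.15],0,1],[[0,0,0.15],0,1],[[0,0,0.15],0,1],[[0,0,0.15],0,1]]' 25
python3 -m jog '[[[0,-1,0],0,1],[[0,-5,0],0,1],[[0,-10,0],0,1],[[0,-16,0],0,1],[[0,-16,0],0,1],[[0,-16,0],0,1]]'
python3 - <<'E'
from h import *
f=snap("wrist","w12"); o=get_obs(); p=o["tcp_pos"]
W,B,G=WB(f)
for c in blobs(f,W,600): q=circ(f,c,p[2]-.1888+.044); print("W",cv2.boundingRect(c),q[0]-p[:2],q[1])
E
```

```text
clock: 23.0
tcp_pos: [0.4532, -0.2626, 0.1883]
orientation: [-1.571, -0.0, 0.0]
contact_force: [-1.0, 0.7, 4.9]
grip_width: 0.0306
clock: 23.75
tcp_pos: [0.4528, -0.2622, 0.348]
orientation: [-1.57, -0.0, 0.0]
contact_force: [-0.5, -0.3, -1.5]
grip_width: 0.0306
W (284, 310, 82, 72) [0.00158735 0.00066239] [31.3 31.6]
W (548, 213, 68, 64) [-0.03882408  0.08864626] [22.8 23. ]
W (511, 193, 79, 78) [-0.04324349  0.07738667] [27.2 27.3]
```

View pics/w12.png

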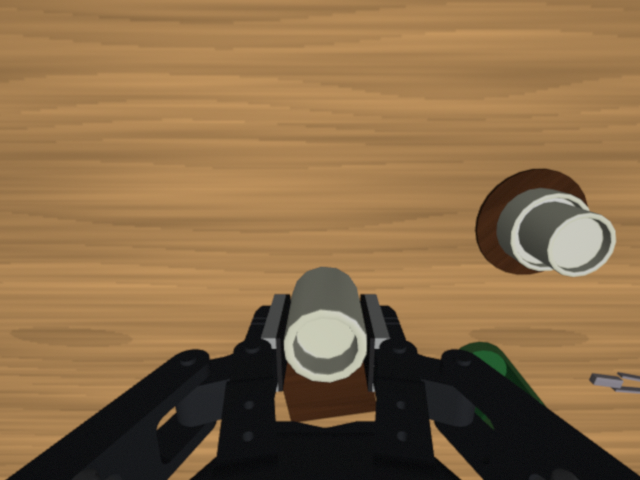

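```bash
python3 -m jog '[[[2.5,0,5],0,1],[[5,0,10],0,1],[[8,0,15],0,1],[[9.2,0,18.8],0,1],[[9.2,0,18.8],0,1],[[9.2,0,18.8],0,1],[[9.2,0,18.8],0,1]]'
python3 - <<'E'
from h import *
f=snap("wrist","w13"); o=get_obs(); p=o["tcp_pos"];print(p)
W,B,G=WB(f)
for c in blobs(f,W,600): q=circ(f,c,.07); print("W",cv2.boundingRect(c),q[0],q[1],circ(f,c,.034),circ(f,c,p[2]-.1883+.044)[0]-p[:2])
crop(f,230,20,430,180,4,"w13c")
E
```

```text
clock: 24.68
tcp_pos: [0.5444, -0.0762, 0.3476]
orientation: [-1.571, 0.003, -0.001]
contact_force: [0.6, -0.1, -0.3]
grip_width: 0.0306
[ 0.54453991 -0.07608893  0.34778412]
W (284, 310, 82, 72) [ 0.63562449 -0.0757191 ] [67.  67.7] (array([ 0.66018358, -0.07574952]), array([76.8, 77.6])) [2.21090752e-05 4.82617274e-04]
W (283, 68, 90, 95) [ 0.4602733  -0.07352005] [58.5 58.7] (array([ 0.45935818, -0.073231  ]), array([67. , 67.2])) [-0.08087345  0.00149711]
W (479, 37, 89, 96) [0.44213184 0.05153067] [55.8 56.4] (array([0.43858121, 0.06998651]), array([63.9, 64.6])) [-0.08924273  0.05918733]
```

View pics/w13c.png

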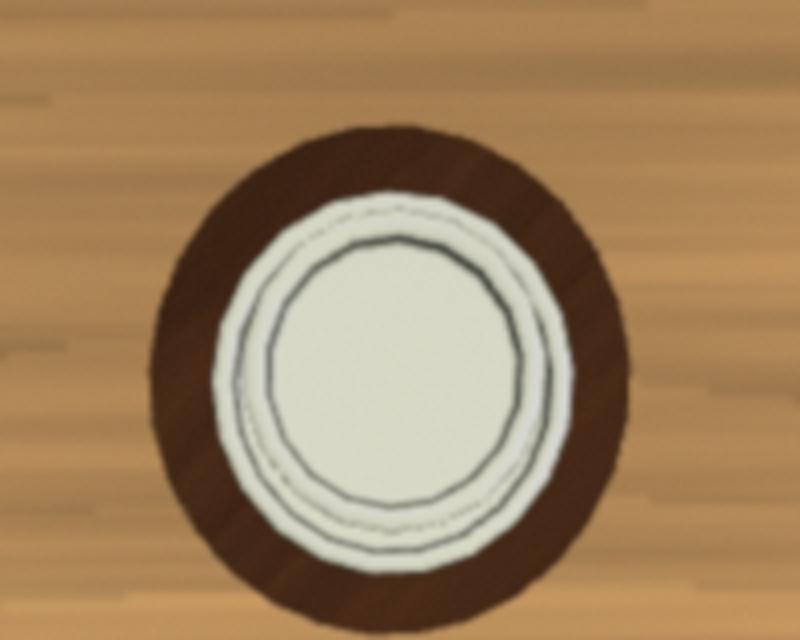

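```bash
python3 - <<'E'
from h import *
for n in ("w3","w4","w8","w9","w12","w13"):
    f=load(f"pics/{n}.npz"); W,B,G=WB(f); c=[c for c in blobs(f,W,3000) if cv2.boundingRect(c)[1]>250]
    tcp=f["origin"]+R.from_rotvec(f["rotation"]).as_matrix()@np.array([0.0300*0,0,0]); 
    Rc=R.from_rotvec(f["rotation"]).as_matrix(); T=np.array([[-1e-4,-.9512,-.3087],[-1e-3,.3087,-.9512],[1,3e-4,-1e-3]]); M=Rc@T.T
    tcp=f["origin"]-M@np.array([-.07809,.02998,.00084])
    print(n,"tcp",tcp.round(4),[ (circ(f,k,tcp[2]-.1883+.044)[0]-tcp[:2]).round(4) for k in c[:1]])
f=load("pics/w13.npz"); print(onz(f,328.75,113.1,.07),onz(f,328.75,113.1,.066)); print(get_obs()["tcp_pos"])
E
```

```text
w3 tcp [0.4649 0.2634 0.2747] [array([-0.0023,  0.0009])]
w4 tcp [ 0.5402 -0.0727  0.2743] [array([-0.0025,  0.0011])]
w8 tcp [0.6378 0.2815 0.3455] [array([0.0013, 0.0009])]
w9 tcp [ 0.459  -0.0741  0.2368] [array([0.0017, 0.001 ])]
w12 tcp [ 0.453  -0.2626  0.3481] [array([0.0001, 0.0011])]
w13 tcp [ 0.5447 -0.0765  0.3477] [array([-0.0001,  0.0009])]
[ 0.4578632  -0.07288187  0.07      ] [ 0.45772262 -0.07283946  0.066     ]
[ 0.54453991 -0.07608893  0.34778412]
```

```bash
python3 -m jog '[[[-5,0,0.2],0,1],[[-8.5,0,0.2],0,1],[[-8.5,3,0.2],0,1],[[-8.5,6,0.2],0,1],[[-8.5,7,0.2],0,1],[[-8.5,7,0.2],0,1],[[-8.5,7,0.2],0,1],[[-8.5,7,0.2],0,1]]'
python3 - <<'E'
from h import *
f=snap("wrist","w14"); o=get_obs(); p=o["tcp_pos"];print(p)
W,B,G=WB(f)
for c in blobs(f,W,600): print("W",cv2.boundingRect(c),circ(f,c,p[2]-.1883+.044),circ(f,c,.07))
t=snap("top","t14"); crop(t,340,210,420,300,6,"t14c")
E
```

```text
clock: 25.72
tcp_pos: [0.4605, -0.0727, 0.279]
orientation: [-1.571, -0.001, -0.001]
contact_force: [0.2, 0.2, -0.3]
grip_width: 0.0305
[ 0.46040747 -0.07259467  0.2789035 ]
W (284, 310, 82, 72) (array([ 0.46143478, -0.07198834]), array([31.1, 31.5])) (array([ 0.50585951, -0.07188682]), array([48.6, 49.2]))
W (271, 200, 105, 96) (array([ 0.4253571 , -0.07273922]), array([35.9, 39.7])) (array([ 0.44941216, -0.07306165]), array([56.2, 62.2]))
W (499, 157, 104, 100) (array([0.40872974, 0.00195387]), array([33.3, 33.5])) (array([0.42339691, 0.04380355]), array([52.2, 52.4]))
```

View pics/w14.png

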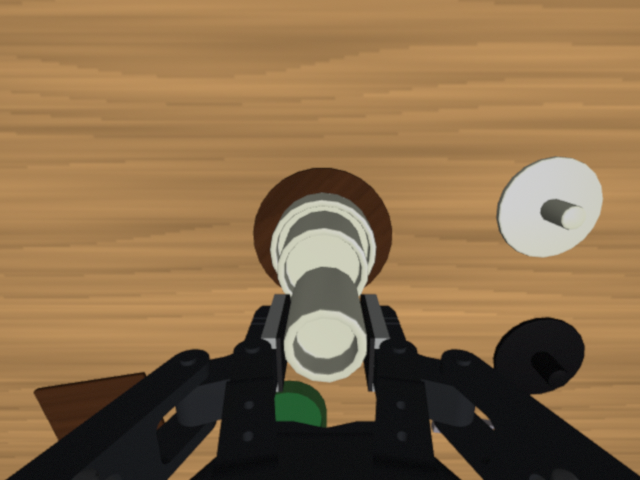

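```bash
python3 -m jog '[[[-0.15,0,-0.1],0,1],[[-0.15,1,-0.1],0,1],[[-0.15,1.7,-0.1],0,1],[[-0.15,1.7,-0.1],0,1],[[-0.15,1.7,-0.1],0,1],[[-0.15,1.7,-0.1],0,1]]'
```

```text
clock: 26.58
tcp_pos: [0.4587, -0.0736, 0.2613]
orientation: [-1.571, -0.0, -0.0]
contact_force: [0.3, 0.3, 0.3]
grip_width: 0.0308
```

Position is good. Lowering by 0.8 cm, then in fine steps until contact.

```bash
python3 -m jog '[[[0,0.4,0],0,1],[[0,0.8,0],0,1],[[0,0.9,0],0,1],[[0,0.9,0],0,1],[[0,0.9,0],0,1]]'
python3 -m jog '[[[0,0.1,0],0,1],[[0,0.1,0],0,1],[[0,0.1,0],0,1]]'
python3 -m jog '[[[0,0.1,0],0,1],[[0,0.1,0],0,1],[[0,0.1,0],0,1]]'
```

```text
clock: 27.2
tcp_pos: [0.4586, -0.0736, 0.2522]
orientation: [-1.571, -0.0, 0.0]
contact_force: [0.2, 0.7, -0.5]
grip_width: 0.0305
clock: 27.58
tcp_pos: [0.4586, -0.0736, 0.2512]
orientation: [-1.571, -0.0, 0.0]
contact_force: [-0.6, 0.4, -0.9]
grip_width: 0.0306
clock: 27.95
tcp_pos: [0.4587, -0.0736, 0.2503]
orientation: [-1.571, -0.0, -0.0]
contact_force: [-0.8, -0.1, 1.0]
grip_width: 0.0305
```

```bash
python3 -m jog '[[[0,0.1,0],0,1],[[0,0.1,0],0,1],[[0,0.1,0],0,1]]'
```

```text
clock: 28.32
tcp_pos: [0.459, -0.0737, 0.2502]
orientation: [-1.57, -0.001, -0.001]
contact_force: [-3.3, -0.1, 13.3]
grip_width: 0.0306
```

```bash
python3 -m jog '[[[0,-0.1,0],0,1],[[0,-0.1,0],0,1],[[0,-0.1,0],0,-1],[[0,-0.1,0],0,-1],[[0,-0.1,0],0,-1],[[0,-0.1,0],0,-1],[[0,-0.1,0],0,-1],[[0,-0.1,0],0,-1]]'
python3 -m jog '[[[0,-3,0],0,-1],[[0,-8,0],0,-1],[[0,-13,0],0,-1],[[5,-13,-3],0,-1],[[10,-13,-7],0,-1],[[15,-13,-9],0,-1],[[20,-13,-9],0,-1],[[20,-13,-9],0,-1],[[20,-13,-9],0,-1],[[20,-13,-9],0,-1]]'
python3 - <<'E'
from h import *
f=snap("wrist","w15"); o=get_obs(); p=o["tcp_pos"];print(p)
W,B,G=WB(f)
for c in blobs(f,G,600): print("G",cv2.boundingRect(c))
for c in blobs(f,B,600): print("B",cv2.boundingRect(c),*circ(f,c,.006))
for c in blobs(f,W,600): print("W",cv2.boundingRect(c),circ(f,c,.106))
E
```

```text
clock: 29.32
tcp_pos: [0.4586, -0.0736, 0.2502]
orientation: [-1.571, -0.0, 0.0]
contact_force: [0.2, 0.6, -0.1]
grip_width: 0.0855
clock: 30.58
tcp_pos: [0.6576, -0.1638, 0.3804]
orientation: [-1.571, 0.001, 0.0]
contact_force: [0.1, -0.5, 0.6]
grip_width: 0.085
[ 0.65763771 -0.16376053  0.38056437]
G (359, 134, 88, 82)
B (373, 140, 70, 72) [ 0.62546653 -0.08452346] [68.7 69.2]
B (164, 124, 119, 113) [ 0.63039157 -0.25854219] [117.7 130.4]
B (377, 0, 109, 41) [ 0.46282301 -0.07412459] [92.9 96.9]
W (337, 353, 111, 89) (array([ 0.79475428, -0.10972008]), array([ 93.8, 112.6]))
W (492, 347, 64, 39) (array([0.76276056, 0.00176951]), array([42.2, 58.6]))
```

View pics/w15.png

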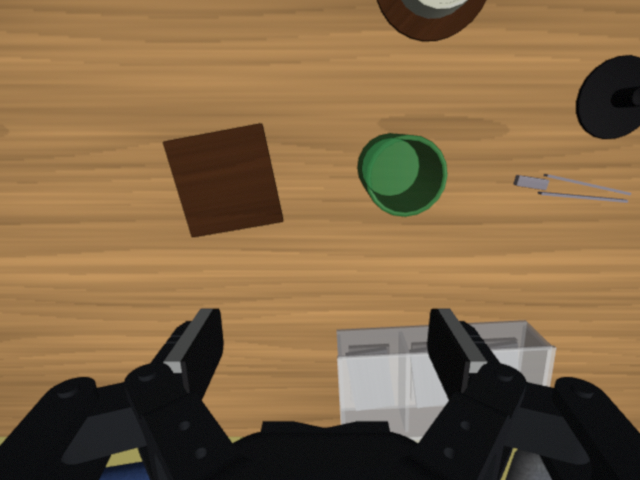

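```bash
python3 - <<'E'
from h import *
f=load("pics/w15.npz"); crop(f,345,120,460,230,5,"w15c")
W,B,G=WB(f)
b=[c for c in blobs(f,B,600) if cv2.boundingRect(c)[0]<200][0]
q=cv2.approxPolyDP(b,8,True)[:,0,:]; P=np.array([onz(f,u,v,.006)[:2] for u,v in q]); print(q.tolist(),P.round(4).tolist(),P.mean(0), np.linalg.norm(np.diff(np.vstack([P,P[:1]]),axis=0),axis=1))
for n in("w6","w10"):
    g=load(f"pics/{n}.npz"); b=[c for c in blobs(g,WB(g)[1],600) if cv2.boundingRect(c)[0]<200][0]
    q=cv2.approxPolyDP(b,8,True)[:,0,:]; P=np.array([onz(g,u,v,.006)[:2] for u,v in q]); print(n,len(q),P.mean(0),np.linalg.norm(np.diff(np.vstack([P,P[:1]]),axis=0),axis=1))
E
```

```text
[[261, 124], [164, 142], [192, 236], [282, 220]] [[0.5773, -0.2217], [0.5932, -0.313], [0.6849, -0.2975], [0.6683, -0.2058]] [ 0.63096008 -0.25949287] [0.0927373  0.09299543 0.09323419 0.09233708]
w6 5 [ 0.63699463 -0.25504468] [0.09444011 0.0918899  0.06305517 0.03570288 0.0793996 ]
w10 7 [ 0.63270591 -0.27076568] [0.09236691 0.05275274 0.01706455 0.01780115 0.050024   0.07346894
 0.0942312 ]
```

View pics/w15c.png

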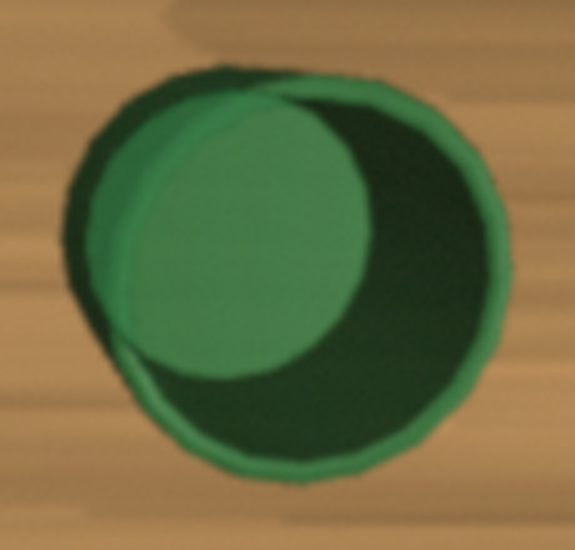

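```bash
cat >> h.py <<'E'
def lsq(P):
    A=np.c_[2*P,np.ones(len(P))]; s=np.linalg.lstsq(A,(P**2).sum(1),rcond=None)[0]; return s[:2],np.sqrt(s[2]+s[:2]@s[:2])*1000
E
python3 - <<'E'
from h import *
f=load("pics/w15.npz")
W,B,G=WB(f); m=np.zeros_like(G); m[125:225,350:455]=True
c=max(blobs(f,(G|B)&m,600),key=cv2.contourArea)[:,0,:]
k=c[(c[:,0]>407)|((c[:,1]>190)&(c[:,0]>378))]
P=np.array([onz(f,u,v,.08)[:2] for u,v in k]); print(len(k),lsq(P))
ks=np.array([[512,260],[297,484],[185,447],[300,73],[430,105],[455,405]])/5+[345,120]
P=np.array([onz(f,u-.5,v-.5,.08)[:2] for u,v in ks]); print(lsq(P))
# base/inner floor: lighter disc left side at z~0 outer wall
k=c[(c[:,0]<372)&(c[:,1]<185)]
P=np.array([onz(f,u,v,.0)[:2] for u,v in k]); print(lsq(P)); print(get_obs()["tcp_pos"])
E
```

```text
140 (array([ 0.61552487, -0.10174106]), np.float64(29.828406669397715))
(array([ 0.6153823 , -0.10183765]), np.float64(30.63386409835078))
(array([ 0.61579792, -0.10084056]), np.float64(30.237191914452943))
[ 0.65763771 -0.16376053  0.38056437]
```

```bash
python3 -m jog '[[[-4.2,0,4],0,-1],[[-4.2,0,6.2],0,-1],[[-4.2,5,6.2],0,-1],[[-4.2,10,6.2],0,-1],[[-4.2,14,6.2],0,-1],[[-4.2,16,6.2],0,-1],[[-4.2,17.5,6.2],0,-1],[[-4.2,17.5,6.2],0,-1],[[-4.2,17.5,6.2],0,-1],[[-4.2,17.5,6.2],0,-1]]'
python3 - <<'E'
from h import *
f=snap("wrist","w16")
E
```

```text
clock: 31.88
tcp_pos: [0.6171, -0.1017, 0.2064]
orientation: [-1.571, -0.002, -0.002]
contact_force: [-0.2, -0.2, -0.3]
grip_width: 0.0855
```

View pics/w16.png

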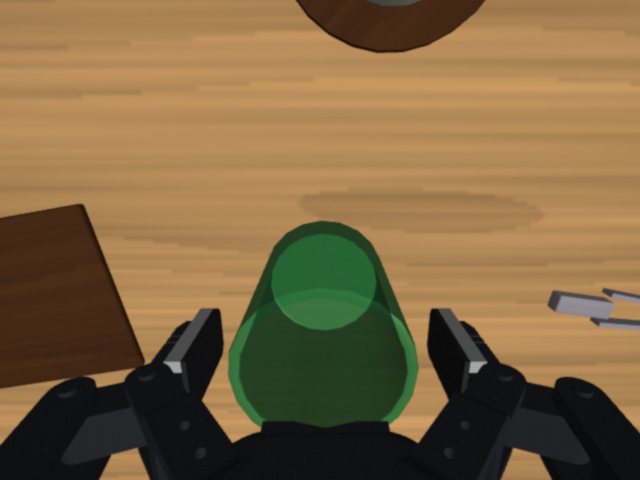

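Tumbler rim spans columns 229–418, between the pads. Grip and lift.

```bash
python3 -m jog '[[[0,0,0],0,1],[[0,0,0],0,1],[[0,0,0],0,1],[[0,0,0],0,1],[[0,0,0],0,1],[[0,0,0],0,1],[[0,0,0],0,1],[[0,0,0],0,1]]' 30
python3 -m jog '[[[0,-1,0],0,1],[[0,-3,0],0,1],[[0,-6,0],0,1],[[0,-8,0],0,1],[[0,-8,0],0,1],[[0,-8,0],0,1]]'
python3 - <<'E'
from h import *
f=snap("wrist","w17"); o=get_obs(); p=o["tcp_pos"]; print(p)
W,B,G=WB(f); m=np.zeros_like(G); m[200:425,225:425]=True
c=max(blobs(f,(G)&m,600),key=cv2.contourArea)[:,0,:]
print(c.min(0),c.max(0))
E
```

```text
clock: 32.92
tcp_pos: [0.6167, -0.1016, 0.2057]
orientation: [-1.571, -0.0, -0.0]
contact_force: [-1.9, 0.1, 5.7]
grip_width: 0.0599
clock: 33.67
tcp_pos: [0.6162, -0.1013, 0.2846]
orientation: [-1.571, 0.001, 0.001]
contact_force: [-0.4, -0.1, -2.3]
grip_width: 0.06
[ 0.61606862 -0.10136694  0.28414764]
[229 224] [422 424]
```

View pics/w17.png

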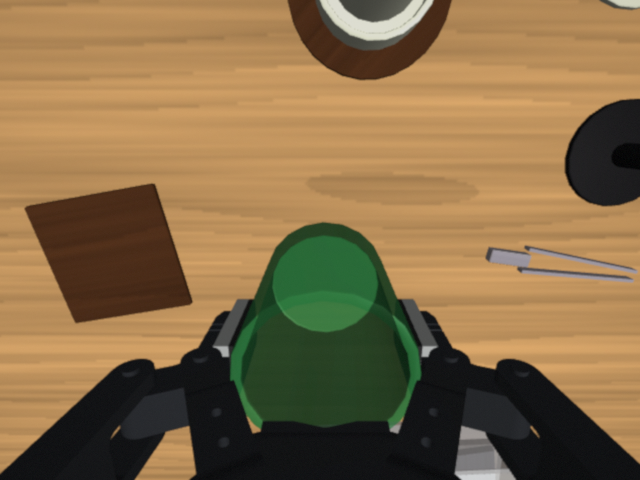

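```bash
python3 - <<'E'
from h import *
f=load("pics/w17.npz"); p=np.array([.6161,-.1013,.2845])
g=f["image"][...,1].astype(int); hsv=cv2.cvtColor(f["image"],cv2.COLOR_BGR2HSV)
print(g[260,325],g[320,325],g[228,325],g[360,325],g[300,325])
k=[]
for th in np.linspace(0,2*np.pi,37)[:-1]:
    r=np.arange(25,75); u=(325+r*np.cos(th)); v=(284+r*np.sin(th))
    s=g[v.round().astype(int),u.round().astype(int)]; d=s[:-3]-s[3:]; i=d.argmax(); k.append((u[i]+1.5*np.cos(th),v[i]+1.5*np.sin(th),d[i]))
k=np.array(k); kk=k[k[:,2]>20]; print(len(kk))
for h in (0,.004,.008,.012):
    P=np.array([onz(f,u,v,p[2]-.2057+h)[:2] for u,v,_ in kk]); c,r=lsq(P); print(h,(c-p[:2]).round(4),r,np.abs(np.linalg.norm(P-c,axis=1)*1000-r).max())
E
```

```text
103 123 65 65 119
36
0 [0.004  0.0005] 28.335077884795098 0.47981404671268635
0.004 [0.0022 0.0005] 27.69100959514936 0.46890767074029327
0.008 [0.0003 0.0005] 27.04694130551011 0.4580012947754035
0.012 [-0.0015  0.0005] 26.402873015874682 0.44709491881539876
```

```bash
python3 - <<'E'
from h import *
f=load("pics/w17.npz"); b=[c for c in blobs(f,WB(f)[1],600) if cv2.boundingRect(c)[0]<200][0]
q=cv2.approxPolyDP(b,8,True)[:,0,:]; P=np.array([onz(f,u,v,.006)[:2] for u,v in q]); print(len(q),P.mean(0),np.linalg.norm(np.diff(np.vstack([P,P[:1]]),axis=0),axis=1))
t=load("pics/top0.npz"); b=[c for c in blobs(t,WB(t)[1],600) if cv2.boundingRect(c)[0]>420][0]
q=cv2.approxPolyDP(b,5,True)[:,0,:]; P=np.array([onz(t,u,v,.006)[:2] for u,v in q]); print(len(q),P.mean(0))
E
python3 -m jog '[[[1.5,0,-5],0,1],[[1.5,0,-10],0,1],[[1.5,0,-15],0,1],[[1.5,0,-15.8],0,1],[[1.5,0,-15.8],0,1],[[1.5,0,-15.8],0,1],[[1.5,0,-15.8],0,1]]'
```

```text
4 [ 0.6305     -0.25903159] [0.09451602 0.09256197 0.09438781 0.09293784]
4 [ 0.62956127 -0.25937497]
clock: 34.6
tcp_pos: [0.6321, -0.2576, 0.2849]
orientation: [-1.57, -0.002, 0.002]
contact_force: [-0.5, 0.0, -0.4]
grip_width: 0.0604
```

```bash
python3 -m jog '[[[0,2,0],0,1],[[0,4,0],0,1],[[0,6,0],0,1],[[0,6.5,0],0,1],[[0,6.5,0],0,1],[[0,6.5,0],0,1]]'
python3 - <<'E'
from h import *
f=snap("wrist","w18"); o=get_obs(); print(o["tcp_pos"])
E
```

```text
clock: 35.35
tcp_pos: [0.632, -0.2598, 0.2209]
orientation: [-1.571, -0.001, -0.001]
contact_force: [-0.3, -0.3, -1.4]
grip_width: 0.0602
[ 0.63199195 -0.25979737  0.2210729 ]
```

View pics/w18.png

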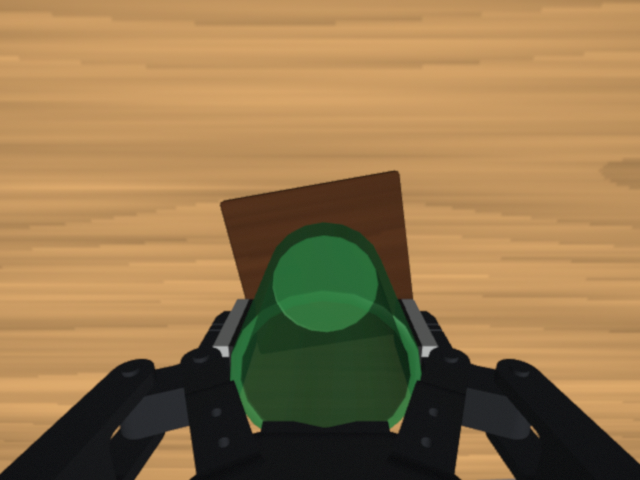

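```bash
python3 -m jog '[[[-0.1,0.4,0.05],0,1],[[-0.1,0.8,0.05],0,1],[[-0.1,0.8,0.05],0,1],[[-0.1,0.8,0.05],0,1],[[-0.1,0.8,0.05],0,1]]'
python3 -m jog '[[[0,0.1,0],0,1],[[0,0.1,0],0,1],[[0,0.1,0],0,1]]'
python3 -m jog '[[[0,0.1,0],0,1],[[0,0.1,0],0,1],[[0,0.1,0],0,1]]'
```

```text
clock: 36.02
tcp_pos: [0.6306, -0.259, 0.2122]
orientation: [-1.571, -0.0, 0.0]
contact_force: [0.4, 0.3, -2.0]
grip_width: 0.06
clock: 36.4
tcp_pos: [0.6307, -0.2591, 0.2118]
orientation: [-1.571, -0.0, -0.0]
contact_force: [-3.3, 1.0, 5.0]
grip_width: 0.06
clock: 36.78
tcp_pos: [0.6307, -0.2591, 0.2117]
orientation: [-1.57, -0.0, -0.0]
contact_force: [-5.8, 2.5, 12.6]
grip_width: 0.0604
```

```bash
python3 -m jog '[[[0,-0.1,0],0,1],[[0,-0.1,0],0,1],[[0,-0.1,0],0,-1],[[0,-0.1,0],0,-1],[[0,-0.1,0],0,-1],[[0,-0.1,0],0,-1],[[0,-0.1,0],0,-1],[[0,-0.1,0],0,-1]]'
python3 -m jog '[[[0,-3,0],0,-1],[[0,-8,0],0,-1],[[0,-13,0],0,-1],[[3,-17,0],0,-1],[[6,-17,0],0,-1],[[6,-17,0],0,-1],[[6,-17,0],0,-1],[[6,-17,0],0,-1],[[6,-17,0],0,-1]]'
python3 - <<'E'
from h import *
f=snap("wrist","w19"); o=get_obs(); print(o["tcp_pos"])
W,B,G=WB(f)
b=max(blobs(f,B|G,2000),key=cv2.contourArea)
q=cv2.approxPolyDP(b,8,True)[:,0,:]; P=np.array([onz(f,u,v,.006)[:2] for u,v in q]); print(q.tolist(),P.mean(0))
E
```

```text
clock: 37.78
tcp_pos: [0.6306, -0.2591, 0.2112]
orientation: [-1.571, -0.0, 0.0]
contact_force: [-0.2, 0.2, -0.9]
grip_width: 0.0853
clock: 38.9
tcp_pos: [0.69, -0.2593, 0.3811]
orientation: [-1.571, 0.001, 0.0]
contact_force: [0.6, 0.1, 0.5]
grip_width: 0.0856
[ 0.69017222 -0.25924909  0.3811718 ]
[[365, 86], [264, 105], [285, 204], [379, 187]] [ 0.63095039 -0.26000674]
```

View pics/w19.png

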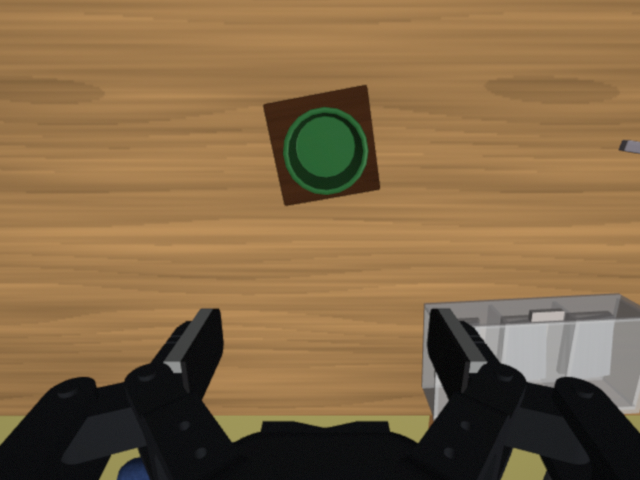

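```bash
python3 - <<'E'
from h import *
f=load("pics/w19.npz"); W,B,G=WB(f)
c=max(blobs(f,G,600),key=cv2.contourArea); print(cv2.boundingRect(c),circ(f,c,.086))
crop(f,240,70,400,220,4,"w19c")
E
```

```text
(283, 107, 85, 88) (array([ 0.62962696, -0.25833017]), array([61.1, 61.1]))
```

View pics/w19c.png

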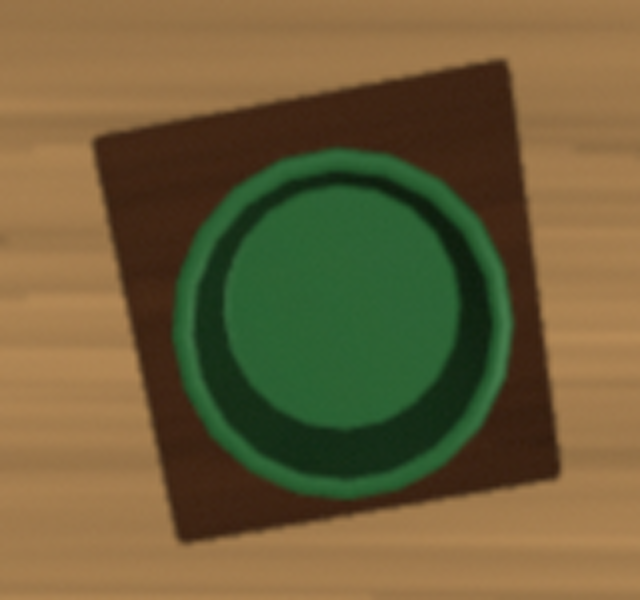

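```bash
python3 -m jog '[[[-4,0,5],0,0],[[-8,0,10],0,0],[[-12,0,15],0,0],[[-16,0,20],0,0],[[-20,0,26],0,0],[[-24,0,32],0,0],[[-25.4,0,34],0,0],[[-25.4,0,34],0,0],[[-25.4,5,34],0,0],[[-25.4,10,34],0,0]]' 30
python3 -m jog '[[[0,3,0],0,0],[[0,4,0],0,0],[[0,4,0],0,0],[[0,4,0],0,0]]'
python3 - <<'E'
from h import *
f=snap("wrist","w20"); o=get_obs(); print(o["tcp_pos"])
W,B,G=WB(f)
for c in blobs(f,W,600): print("W",cv2.boundingRect(c),circ(f,c,.012))
E
```

```text
clock: 40.2
tcp_pos: [0.4375, 0.0801, 0.2809]
orientation: [-1.57, -0.002, -0.004]
contact_force: [0.7, 0.4, 0.0]
grip_width: 0.0427
clock: 40.7
tcp_pos: [0.4373, 0.0808, 0.2423]
orientation: [-1.57, -0.001, -0.002]
contact_force: [0.8, 0.4, 0.3]
grip_width: 0.0431
[0.43724154 0.08091397 0.24238376]
W (0, 306, 46, 87) (array([ 0.49912254, -0.13509035]), array([64.5, 68.4]))
W (0, 257, 111, 106) (array([ 0.47157468, -0.09146883]), array([72.2, 75.2]))
W (266, 204, 115, 108) (array([0.43656362, 0.08083078]), array([69.2, 69.5]))
```

View pics/w20.png

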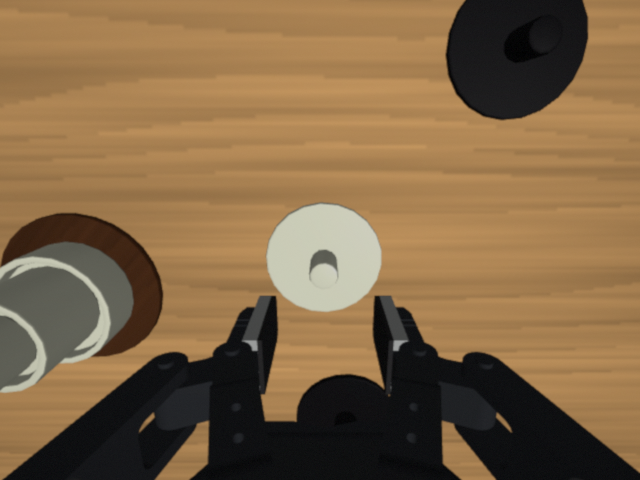

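White lid at (323,257), knob at (323,273), between the jaws. The black ones at (516,45) and (342,405) are decoys. Descending.

```bash
python3 -m jog '[[[-0.1,2,0],0,0],[[-0.1,4,0],0,0],[[-0.1,5,0],0,0],[[-0.1,5.3,0],0,0],[[-0.1,5.3,0],0,0],[[-0.1,5.3,0],0,0]]'
python3 - <<'E'
from h import *
f=snap("wrist","w21")
E
```

```text
clock: 41.5
tcp_pos: [0.4359, 0.081, 0.1887]
orientation: [-1.57, -0.001, -0.001]
contact_force: [0.0, 0.3, 0.4]
grip_width: 0.0427
```

View pics/w21.png

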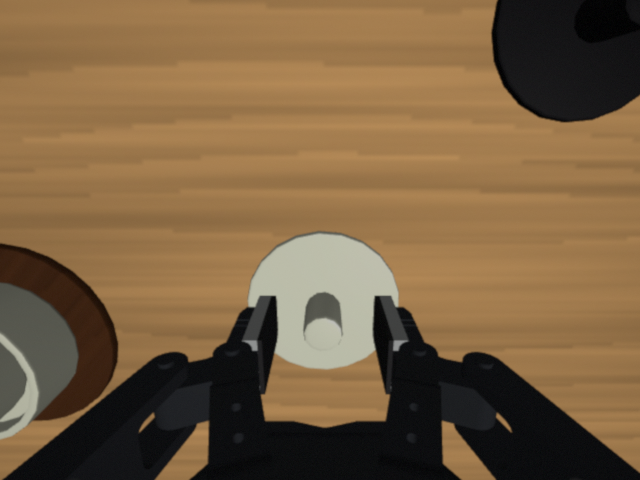

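```bash
python3 -m jog '[[[0,0,0],0,1],[[0,0,0],0,1],[[0,0,0],0,1],[[0,0,0],0,1],[[0,0,0],0,1],[[0,0,0],0,1],[[0,0,0],0,1],[[0,0,0],0,1]]' 30
python3 -m jog '[[[0,-1,0],0,1],[[0,-4,0],0,1],[[0,-9,0],0,1],[[0,-14,0],0,1],[[0,-16,0],0,1],[[0,-16,0],0,1],[[0,-16,0],0,1]]'
python3 - <<'E'
from h import *
f=snap("wrist","w22"); o=get_obs(); p=o["tcp_pos"]; print(p)
W,B,G=WB(f)
for c in blobs(f,W,600): q=circ(f,c,p[2]-.1884+.012); print("W",cv2.boundingRect(c),q[0]-p[:2],q[1])
s=snap("scene","s22"); crop(s,240,110,380,230,5,"s22c")
E
```

```text
clock: 42.55
tcp_pos: [0.4357, 0.081, 0.1885]
orientation: [-1.571, -0.0, -0.0]
contact_force: [-0.7, -0.7, 6.2]
grip_width: 0.0147
clock: 43.42
tcp_pos: [0.435, 0.0808, 0.3473]
orientation: [-1.571, 0.001, 0.001]
contact_force: [0.1, -0.3, -0.5]
grip_width: 0.0144
[0.4349845  0.08078356 0.34703342]
W (307, 319, 37, 51) [0.0226821  0.00044736] [22.5 30.4]
W (64, 269, 49, 44) [-0.00705241 -0.10692209] [21.6 21.7]
W (250, 234, 151, 107) [0.00052808 0.00056676] [68.9 69.5]
W (85, 216, 98, 83) [-0.02249006 -0.08372537] [35.7 45.1]
```

View pics/w22.png

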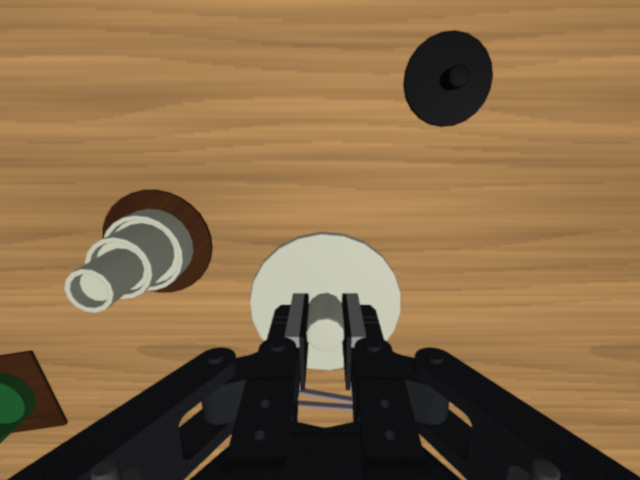

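View pics/s22.png

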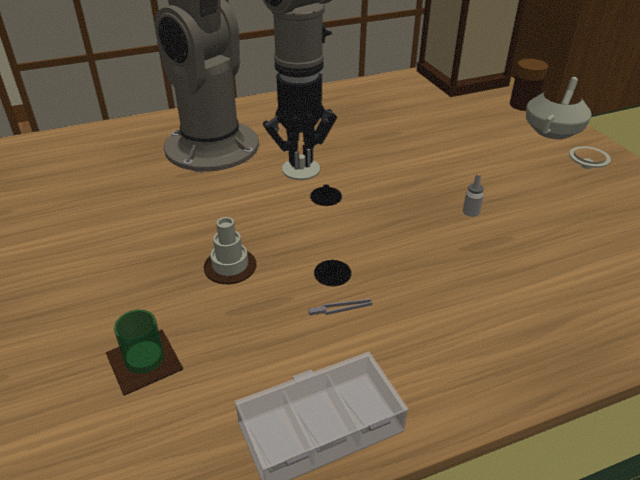

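Scene view shows the stack standing at (229,245), tumbler on the square coaster at (140,345), and the lid hanging level at (301,168). Carrying the lid over.

```bash
python3 -m jog '[[[3,0,-5],0,1],[[6,0,-10],0,1],[[9,0,-15],0,1],[[12,0,-20],0,1],[[15,0,-26],0,1],[[18,0,-31],0,1],[[19.5,0,-34],0,1],[[19.5,0,-34],0,1],[[19.5,0,-34],0,1],[[19.5,0,-34],0,1]]'
python3 -m jog '[[[0,2,0],0,1],[[0,4,0],0,1],[[0,5,0],0,1],[[0,5,0],0,1],[[0,5,0],0,1],[[0,5,0],0,1]]'
python3 - <<'E'
from h import *
f=snap("wrist","w23"); o=get_obs(); p=o["tcp_pos"]; print(p)
W,B,G=WB(f)
for c in blobs(f,W,3000): q=circ(f,c,p[2]-.1885+.012); print("W",cv2.boundingRect(c),q[0],q[0]-p[:2],q[1])
s=snap("scene","s23"); crop(s,80,230,220,400,4,"s23c")
E
```

```text
clock: 44.78
tcp_pos: [0.6305, -0.2574, 0.3476]
orientation: [-1.57, -0.001, 0.003]
contact_force: [-0.5, 0.1, -0.2]
grip_width: 0.0147
clock: 45.52
tcp_pos: [0.6309, -0.2593, 0.2989]
orientation: [-1.571, -0.001, -0.001]
contact_force: [0.2, -0.5, -1.1]
grip_width: 0.0147
[ 0.63084054 -0.25918873  0.29888868]
W (250, 234, 151, 107) [ 0.63174244 -0.25861167] [0.0009019  0.00057705] [68.7 69.4]
```

View pics/w23.png

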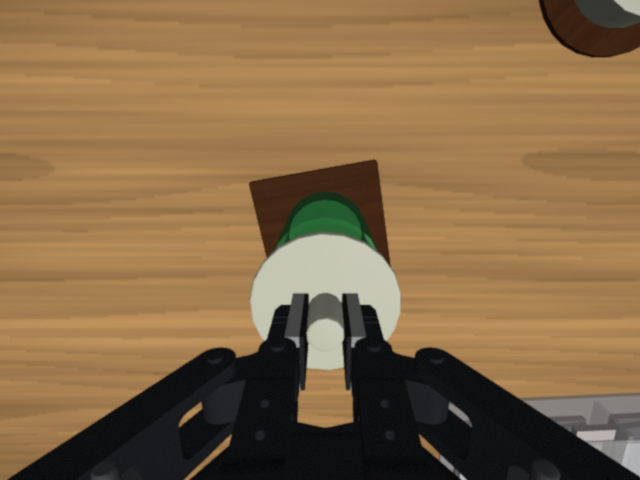

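View pics/s23c.png

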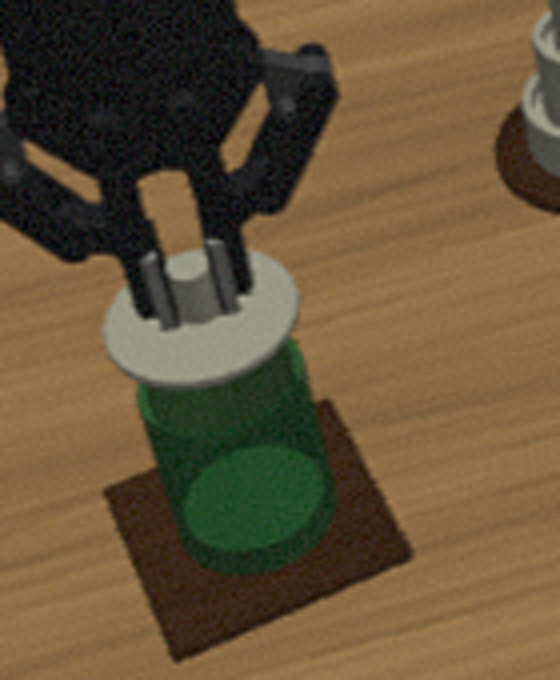

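```bash
python3 -m jog '[[[-0.15,0,0],0,1],[[-0.15,1,0],0,1],[[-0.15,2,0],0,1],[[-0.15,2.4,0],0,1],[[-0.15,2.6,0],0,1],[[-0.15,2.6,0],0,1],[[-0.15,2.6,0],0,1]]'
python3 -m jog '[[[0,0.3,0],0,1],[[0,0.3,0],0,1],[[0,0.3,0],0,1]]'
```

```text
clock: 46.5
tcp_pos: [0.6293, -0.2591, 0.2725]
orientation: [-1.571, -0.0, -0.0]
contact_force: [-0.3, 0.8, -1.8]
grip_width: 0.0149
clock: 46.88
tcp_pos: [0.6291, -0.259, 0.2692]
orientation: [-1.571, -0.0, 0.0]
contact_force: [-0.4, 0.1, -1.4]
grip_width: 0.0145
```

```bash
python3 -m jog '[[[0,0.1,0],0,1],[[0,0.1,0],0,1],[[0,0.1,0],0,1]]'
python3 -m jog '[[[0,0.1,0],0,1],[[0,0.1,0],0,1],[[0,0.1,0],0,1]]'
```

```text
clock: 47.25
tcp_pos: [0.6291, -0.2591, 0.2682]
orientation: [-1.571, -0.0, 0.0]
contact_force: [-0.4, 0.4, -1.5]
grip_width: 0.0144
clock: 47.62
tcp_pos: [0.6292, -0.2591, 0.2676]
orientation: [-1.571, -0.0, -0.0]
contact_force: [-0.9, 1.4, 4.5]
grip_width: 0.0147
```

```bash
python3 -m jog '[[[0,0,0],0,1],[[0,0,0],0,0],[[0,0,0],0,0],[[0,0,0],0,0],[[0,0,0],0,0],[[0,0,0],0,0],[[0,0,0],0,0]]'
python3 -m jog '[[[0,-2,0],0,0],[[0,-5,0],0,0],[[0,-10,0],0,0],[[4,-14,0],0,-1],[[6,-14,0],0,-1],[[6,-14,0],0,-1],[[6,-14,0],0,-1],[[6,-14,0],0,-1]]'
python3 - <<'E'
from h import *
f=snap("wrist","w24"); o=get_obs(); print(o["tcp_pos"])
W,B,G=WB(f)
for c in blobs(f,W,1500): print("W",cv2.boundingRect(c),circ(f,c,.091))
s=snap("scene","s24"); crop(s,80,200,280,400,4,"s24c"); t=snap("top","t24"); c=s["image"][200:400,80:280]; cv2.imwrite("pics/s24c.png",cv2.resize(c,(600,600)))
E
```

```text
clock: 48.5
tcp_pos: [0.6291, -0.259, 0.2672]
orientation: [-1.571, -0.0, 0.0]
contact_force: [-0.6, 0.2, -0.2]
grip_width: 0.0427
clock: 49.5
tcp_pos: [0.6882, -0.2595, 0.4071]
orientation: [-1.571, 0.001, 0.0]
contact_force: [0.5, -0.1, 0.1]
grip_width: 0.085
[ 0.6883289  -0.25938669  0.40711125]
W (490, 308, 112, 77) (array([ 0.79721191, -0.05220559]), array([ 92.5, 112.8]))
W (282, 107, 87, 91) (array([ 0.63016101, -0.25825284]), array([68.2, 68.6]))
```

View pics/w24.png

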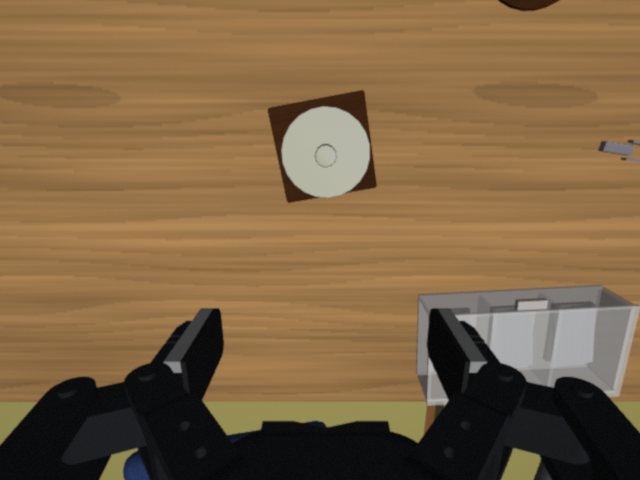

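View pics/s24c.png

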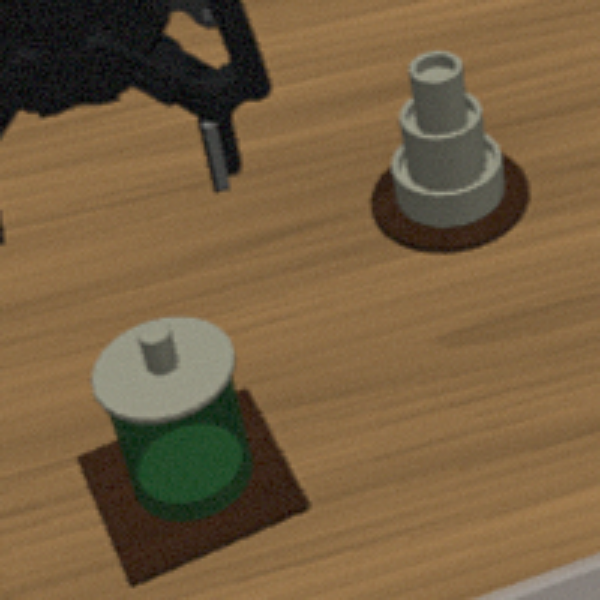

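View pics/t24.png

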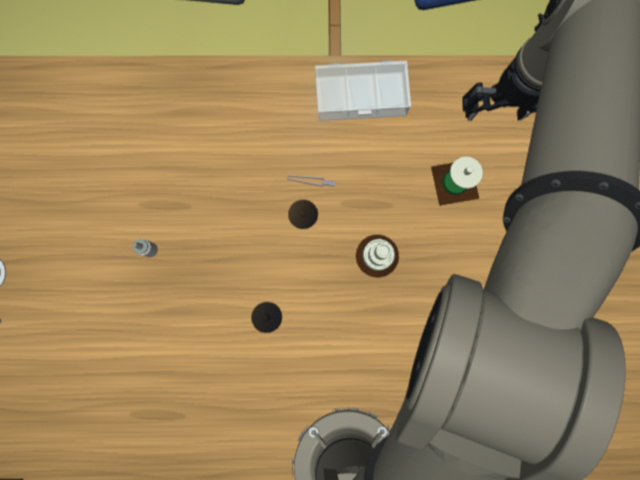

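```bash
python3 -m jog '[[[-4,0,5],0,-1],[[-8,0,10],0,-1],[[-12,0,15],0,-1],[[-14.8,0,18.5],0,-1],[[-14.8,0,18.5],0,-1],[[-14.8,0,18.5],0,-1],[[-14.8,0,18.5],0,-1]]'
python3 - <<'E'
from h import *
f=snap("wrist","w25"); o=get_obs(); print(o["tcp_pos"],o["contact_force"],o["clock"])
W,B,G=WB(f)
for c in blobs(f,B,1500): print("B",cv2.boundingRect(c),circ(f,c,.006))
for c in blobs(f,W,1500): print("W",cv2.boundingRect(c),circ(f,c,.034))
g=f["image"]; crop(f,250,40,400,190,4,"w25c")
a=load("pics/top0.npz")["image"].astype(int); b=load("pics/t24.npz")["image"].astype(int)
d=np.abs(a-b).max(2); print("spray diff",d[230:265,125:165].max(),"tweezers diff",d[170:192,282:340].max())
E
```

```text
clock: 50.52
tcp_pos: [0.5417, -0.0754, 0.4073]
orientation: [-1.572, 0.001, -0.002]
contact_force: [-0.4, 0.4, 0.6]
grip_width: 0.0855
[ 0.54163743 -0.07532466  0.40715982] [ 0.37380692 -0.18978795  0.44474938] 50.575
B (110, 235, 111, 87) (array([ 0.6286947, -0.2479006]), array([112.7, 143.2]))
B (276, 67, 100, 105) (array([ 0.45920968, -0.07370061]), array([98., 98.]))
W (85, 285, 77, 67) (array([ 0.66350662, -0.29513663]), array([82.9, 83. ]))
W (290, 82, 74, 77) (array([ 0.45940133, -0.073163  ]), array([66.5, 66.8]))
spray diff 13 tweezers diff 14
```

View pics/w25c.png

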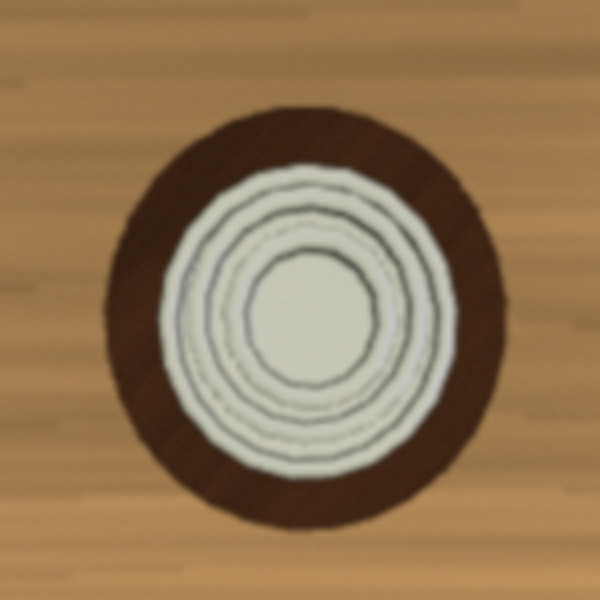

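The stack is concentric on the coaster, with rings centred at about (311,318) in the crop. The spray and tweezers pixels are unchanged apart from noise. Handing in.

```bash
python3 - <<'E'
from bench import *
print(hand_in())
E
```

```text
the job is handed in; nothing more can be done
None
```

The shelf is tidied and handed in at about 50.6 s of the 134 s allowed. I moved the large, medium and small dishes, then the tumbler, then the porcelain lid, in the order asked.

**Placing:** Each piece made contact within about 1 mm of the height expected for full seating. The highest force I read at the end of a move was 21 N.

**Last checks:**
- **Round coaster:** the large dish is about 0.6 mm off its middle. The medium and small dishes look concentric on top.
- **Square coaster:** the tumbler measured about 2 mm off its middle, which I left as it was.
- **Lid:** it is within 1 mm of the tumbler's middle, knob up, and it looks level.
- **Bystanders:** the spray bottle and tweezers look the same in the top view as at the start, apart from image noise.

**Disagreement:** at the start, the scene camera put things 5–9 mm farther out in x than the top camera. The wrist camera agreed with the top camera to within about 4 mm. I used the top and wrist views for positions and the scene view only for looking.

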